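# Move a freshly painted round cover with the lifter

## Robot

A 7-joint arm with a two-finger parallel gripper is mounted at the origin on the work surface. World frame = base frame: x ahead of the robot, y to its left, z up, the work surface at z = 0. Lengths are in mm, angles in rad, forces in N, time in s.
With the tool pointing down it reaches from about 400 to 875 mm from the base axis. Payload 4.4 kg.
Tool frame: the origin (TCP) lies between the finger pads; the fingertips stand 11 mm ahead of it and the grasp point (between the pads) lies 8 mm behind it; y points along the fingers, x is the direction in which the jaws open and shut, and the axes are right-handed (so a half turn about y gives the same grasp; the last joint's range is limited). The gripper opens to 85 mm and grips with 20 to 120 N. Pads are 22 mm wide; open, the fingers measure 114 mm over their backs; the gripper's body (76 mm by 85 mm) begins 54 mm behind the grasp point. The pads swing forward as they close: fully open they stand 13 mm farther back than shut.
Start: joints at [-0.066, 0.628, 0.038, 1.517, -0.027, 0.996, -0.02], TCP at [650.014, 0.027, 242.313] pointing down, gripper open.
Joint ranges: [-3.06, 3.06], [-0.37, 2.12], [-1.25, 1.32], [0.18, 2.47], [-1.1, 4.24], [0.23, 1.98], [-2.94, 2.94]. Speed limits (rad/s): [2.57, 2.57, 3.14, 3.14, 3.14, 3.14, 3.14].

## Interface

Orientations are given as [roll, pitch, yaw] about the fixed x, y, z axes, in that order (R = Rz(yaw) Ry(pitch) Rx(roll)).
In Python, from cell import * gives the robot as it stands.
- The arm moves only by the shell command python3 -m jog 'ROWS'. ROWS is JSON, a list of rows, each an object of numbers: "x", "y", "z": the shift along the tool's x, y, z in mm; "ax", "ay", "az": the turn, a rotation vector about the tool's x, y, z in rad; "grip": the finger opening in mm, from 0 to 85.4. In form: [{"x": .., "y": .., "z": .., "ax": .., "ay": .., "az": .., "grip": ..}, ...]. A call has 1 to 5 rows; each row is the pose to reach, as a shift and turn from the pose commanded when the call began, along the tool's axes at that moment; what a row does not reach only later rows make up. A row lasts 1/10 s, in which the tool goes at most 50 mm and 8.59 degrees, less where a joint would pass 70% of its speed; a pose out of reach is approached as far as the arm can. A call with a gripper value outside its range is refused whole. The fingers move at their own pace and stop on an object; the grip force is fixed at half the most. Time passes only in rows, so rows that repeat a pose let the fingers close. It gives the time, the measured TCP pose, the force and the opening at its end, in the units of the state.
- read_state(): the state, without advancing time (a new reading comes with each control period).
- get_image(name): name is "scene" or "side" or "wrist"; returns a dict with "color" (480x640x3 uint8, red, green, blue), "vfov" (degrees; the focal length in pixels is half the picture's height over the tangent of half this angle, whatever the lens; pixels are square), "cx", "cy" (the principal point, pixels), "camera_from_world" (4x4, takes a point from world to camera coordinates). Camera axes: x right, y down, z forward; pixel columns grow to the right and rows downward; lengths in mm; the calibration is good to about 2 mm. The wrist camera is an equidistant fisheye: a pixel r from the principal point sees the ray r / f radians off the axis. A picture is of the moment at which its call begins. There is no depth.
- finish_job(): hands the job in, once; it reports no verdict.
The state is a dict: "clock": time; "qpos": joint angles; "qd": joint speeds; "tau": joint torques, N m; "eef_pos": TCP position; "tool_rot": TCP orientation; "force": force on the tool from outside, world axes, zero at the start; "torque": the same for the moment, N m; "width": finger opening in mm.
Only numpy, scipy, OpenCV 4.12 (cv2) and the standard library are available. Lean on these libraries where they do the work, as an engineer would, in place of code of your own. Each camera call takes 0.05 s, during which the arm holds its last target.

## Task

The round cover plate has just been painted, so it must not be touched with the gripper. Pick up the lifter by its wooden handle, slide its blade under the round cover between the two wooden strips it lies on, and carry the cover over to the empty stand, laying it flat and centred across that stand's strips. Then draw the lifter out and lay it flat on the open bench, blade down and clear of that stand; leave the square cover where it is.

Things in the scene. Friction and masses are not known exactly. Their poses are not given: they have to be found in the camera images.
- cover_center (a point): Centre of the round cover: white painted disc, 120 mm diameter, 6 mm thick, 0.16 kg, with a low 44 mm boss (5 mm high) and six dark holes on top. Point half-way up the plate; z up. It starts centred on a fixed stand like the empty one, underside 40 mm above the bench, its x axis along that stand's strips, pointing away from the robot.
- stand_free: Empty one of three identical fixed stands: plywood base 120 (x) by 104 (y) by 6 mm with two upright wooden strips along x, 120 long, 12 wide, tops 40 mm above the bench. The channel between them is 76 mm wide, centred, open at both ends. Origin: centre of the base, at bench height; x along the strips, away from the robot; z up.
- lifter_grip (a point): Handle centre of the lifter (0.25 kg), 57 mm above the underside of its steel blade (200 x 50 x 4 mm); starts flat on the bench. Wooden bar handle 80 (x) by 22 (y) by 26 mm (z) on two posts, above the blade's rear. x points to the blade tip, 155 mm ahead; rear edge 45 mm behind; front post ends 32 mm ahead: carry the cover with its centre 105 to 120 mm ahead. z up.
- square_cover_center (a point): Centre, half-way up, of the square cover, a bystander: white painted plate 110 x 110 x 6 mm with a low boss and four holes, lying on the third stand. z up.
Mind the look-alikes: they are no part of the job. Leave any purple look-alike of the part that bears lifter_grip alone.

How it is judged (in metres and radians):
On the way, in this order (a step that is already met when the one before it is completed fails the run):
1. the round cover rides level on the lifter, clear above the stands' strips (contact force between lifter and cover above 0.4 N and height (world z) of cover_center above 0.055 m and angle between cover_center's own z axis and vertical below 0.26 rad), for 0.2 s.
2. the round cover lies flat across the strips of the empty stand (horizontal distance between cover_center and stand_free below 0.02 m and z of cover_center in the frame of stand_free below 0.047 m and angle between cover_center's own z axis and vertical below 0.1 rad and contact force between cover and stand_free above 0.4 N), for 0.2 s.
At the end, for the whole second after the job is handed in: The round cover lies flat (within 0.1 rad) on the strips of the stand that was empty, its centre within 20 mm of the stand's centre, at rest; the lifter lies at rest flat on the bench (handle centre 50 to 61 mm high, within 0.1 rad of level), touching neither the cover nor that stand (horizontal distance between cover_center and stand_free below 0.02 m and z of cover_center in the frame of stand_free between 0.038 and 0.047 m and angle between each of cover_center, lifter_grip's own z axis and vertical below 0.1 rad and linear speed of each of cover, lifter below 0.02 m/s and contact force between lifter and cover below 0.05 N and contact force between lifter and stand_free below 0.05 N and height (world z) of lifter_grip between 0.05 and 0.061 m).
It fails at once if the gripper or arm touches the freshly painted round cover (contact force between the arm and cover above 0.3 N).
It fails at once if the fingers touch the freshly painted round cover (contact force between the fingers and cover above 0.3 N).
It fails at once if the square cover is moved by more than 20 mm (distance of square_cover_center from where it was at the start of the episode above 0.02 m).
It also fails if it takes over 61 s, if anything falls off the work surface, if the arm or the gripper's body presses on something with over 40 N, if the wrist force passes 120 N, or if a joint passes its speed limit or range.

## Working session

There is one attempt and no reset: what is moved stays moved. The work goes in short steps, Python scripts to look and compute and a shell command to move; the robot and the scene stay as the last step left them, time stands still between calls to the robot, and variables do not carry over. Pictures are saved under pics/ and viewed, and the job is handed in when it is done.

```bash
mkdir -p pics; ls
python3 - <<'E'
from cell import *
import cv2
s=read_state();print(s)
for n in ["scene","side","wrist"]:
    d=get_image(n);cv2.imwrite(f"pics/{n}0.png",d["color"][:,:,::-1]);print(n,d["vfov"],d["cx"],d["cy"],d["camera_from_world"].round(3).tolist() if hasattr(d["camera_from_world"],'round') else d["camera_from_world"])
E
```

```text
pics
{'clock': 0.0, 'qpos': array([-0.06579749,  0.62934659,  0.03847358,  1.51837599, -0.02700269,
        0.99635327, -0.02000504]), 'qd': array([ 5.89331375e-05,  1.28231920e-03, -4.56200338e-04, -9.39414658e-04,
       -1.14140542e-03, -6.89211097e-04, -2.26494398e-03]), 'tau': array([-1.11932164e-03, -5.63405585e+01,  1.22606792e+00, -1.93450052e+01,
        1.09587883e-02,  1.05136272e-02, -8.84369996e-06]), 'eef_pos': array([6.49372909e+02, 9.39732278e-03, 2.41386832e+02]), 'tool_rot': array([-1.57083921e+00,  1.96382950e-03, -3.48235909e-05]), 'force': array([ 0.68301694, -0.20897853,  0.27356656]), 'torque': array([ 0.01600816,  0.02229564, -0.03844777]), 'width': 85.14763281898468}
scene 43.721329947269346 326.44079719394625 243.47952668561445 [[-0.123, 0.992, -0.008, 66.507], [0.616, 0.07, -0.785, -240.898], [-0.778, -0.102, -0.62, 1476.952], [0.0, 0.0, 0.0, 1.0]]
side 42.0219665735159 312.86131905244844 236.66070390132572 [[-0.688, -0.726, -0.002, 323.855], [-0.443, 0.422, -0.791, 281.333], [0.575, -0.544, -0.612, 975.222], [0.0, 0.0, 0.0, 1.0]]
wrist 65.70646984690485 324.3268673028989 239.8463353574063 [[1.0, -0.001, -0.001, -648.728], [-0.001, -0.947, 0.322, -41.41], [-0.001, -0.322, -0.947, 381.008], [0.0, 0.0, 0.0, 1.0]]
```

View pics/scene0.png

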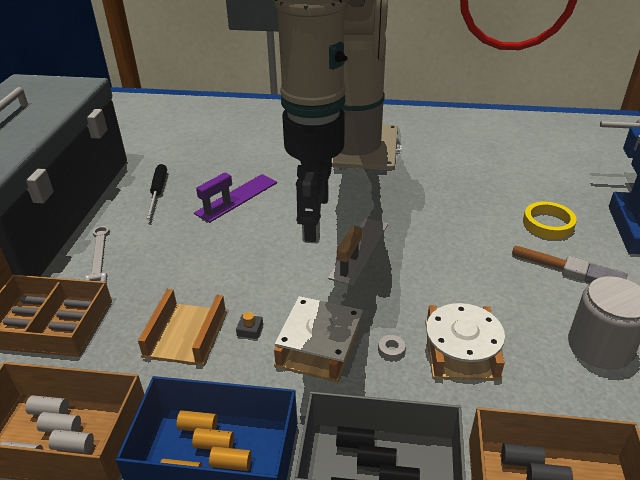

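View pics/side0.png

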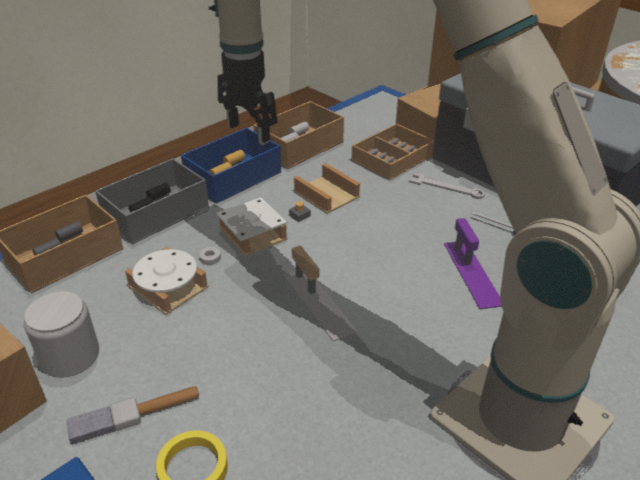

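View pics/wrist0.png

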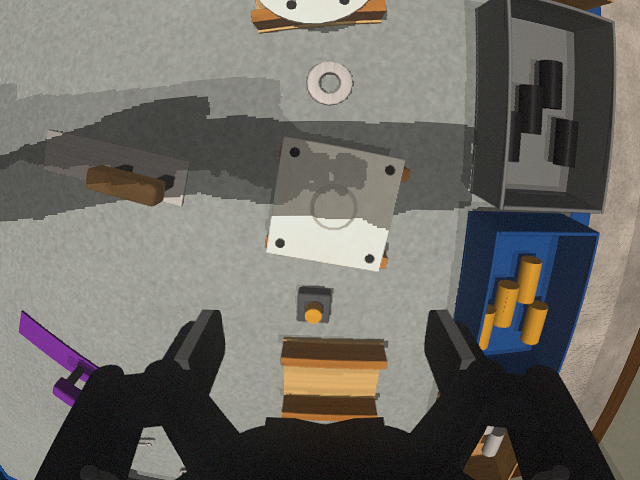

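Candidates in the scene view are as follows:
- **Lifter:** wooden handle at (349,250). The purple look-alike at (213,188) and the brush and hammer at (540,258) are not it.
- **Round cover:** white disc with boss at (465,330). The can lid at (618,300), washer at (392,347) and square cover at (318,330) are not it.
- **Empty stand:** (185,330).

I'll check these in close crops.

```bash
cat > h.py <<'E'
from cell import *
import cv2, numpy as np
def ray(d,u,v,fish=False):
    f=240/np.tan(np.radians(d["vfov"]/2)); T=np.array(d["camera_from_world"]); R=T[:3,:3]; c=-R.T@T[:3,3]
    a=np.array([(u-d["cx"])/f,(v-d["cy"])/f])
    if fish:
        r=np.linalg.norm(a); k=np.sin(r)/r if r>1e-9 else 1; dc=np.array([a[0]*k,a[1]*k,np.cos(r)])
    else: dc=np.array([a[0],a[1],1.])
    return c,R.T@dc
def onz(d,u,v,z,fish=False):
    c,w=ray(d,u,v,fish); t=(z-c[2])/w[2]; return (c+t*w)[:2]
def proj(d,p,fish=False):
    f=240/np.tan(np.radians(d["vfov"]/2)); T=np.array(d["camera_from_world"]); q=T[:3,:3]@np.array(p,float)+T[:3,3]
    if fish:
        r=np.hypot(q[0],q[1]); th=np.arctan2(r,q[2]); return np.array([d["cx"]+f*th*q[0]/r,d["cy"]+f*th*q[1]/r])
    return np.array([d["cx"]+f*q[0]/q[2],d["cy"]+f*q[1]/q[2]])
def tri(rays):
    A=np.zeros((3,3));b=np.zeros(3)
    for c,w in rays:
        w=w/np.linalg.norm(w);P=np.eye(3)-np.outer(w,w);A+=P;b+=P@c
    return np.linalg.solve(A,b)
def crop(d,x0,y0,x1,y1,k,fn):
    im=cv2.resize(d["color"][y0:y1,x0:x1,::-1],None,fx=k,fy=k,interpolation=cv2.INTER_CUBIC); cv2.imwrite(fn,im)
E
python3 - <<'E'
from h import *
import pickle
D={n:get_image(n) for n in ["scene","side","wrist"]}
pickle.dump(D,open('d0.pkl','wb'))
crop(D["scene"],320,210,400,300,6,"pics/c1.png")
crop(D["wrist"],30,110,210,220,4,"pics/c2.png")
crop(D["scene"],410,285,520,395,5,"pics/c3.png")
crop(D["scene"],125,275,245,375,5,"pics/c4.png")
crop(D["side"],110,150,370,350,3,"pics/c5.png")
E
```

```text
(no output)
```

View pics/c1.png

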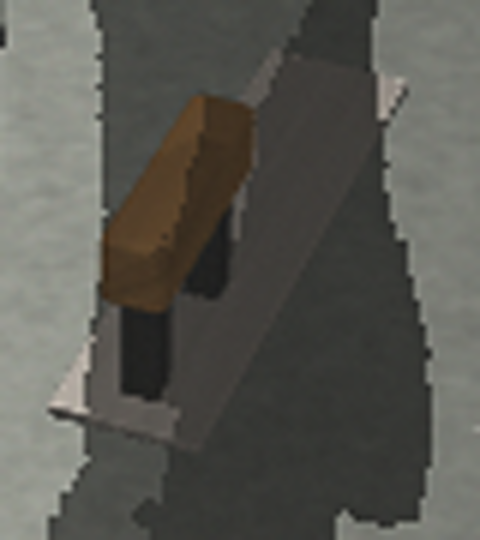

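View pics/c2.png

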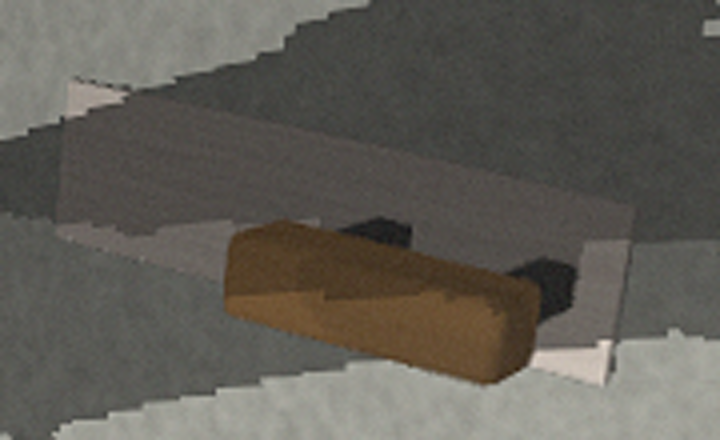

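View pics/c3.png

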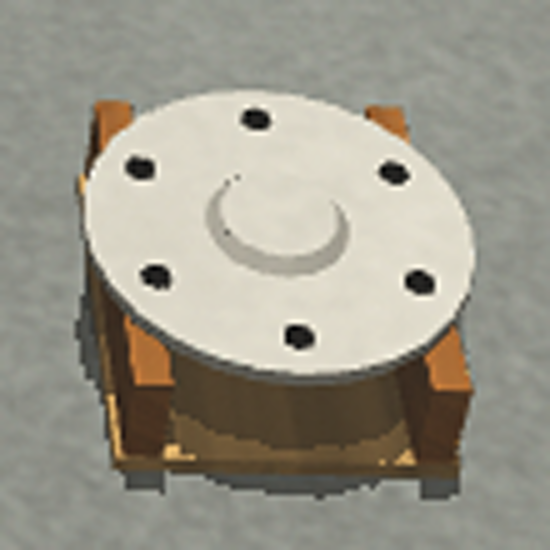

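View pics/c4.png

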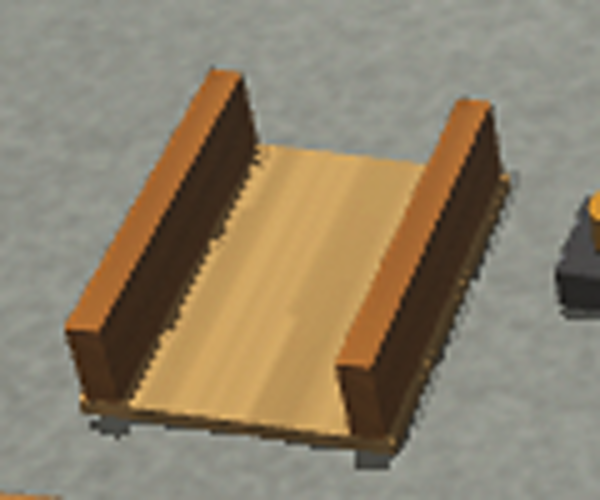

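View pics/c5.png

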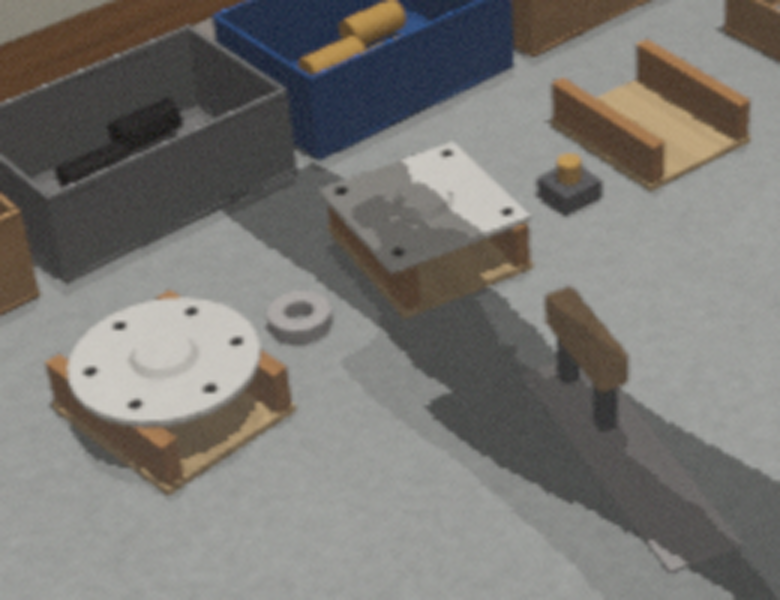

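Run:
```python
from h import *
import pickle
D=pickle.load(open('d0.pkl','rb'));S,W,I=D["scene"],D["wrist"],D["side"]
sc=lambda pts,k,o:np.array(pts)/k+np.array(o)
bs=[onz(S,*p,4) for p in sc([(50,408),(200,450),(405,85),(285,55)],6,(320,210))]
bw=[onz(W,*p,4,True) for p in sc([(607,385),(635,207),(68,78),(60,237)],4,(30,110))]
print("blade scene",np.round(bs,1).tolist());print("blade wrist",np.round(bw,1).tolist())
for b in(bs,bw):
    r=(b[0]+b[1])/2;t=(b[2]+b[3])/2;u=t-r;L=np.linalg.norm(u);u/=L
    print(" len",L,"yaw",np.arctan2(u[1],u[0]),"grip",r+45*u, t-155*u,"w",np.linalg.norm(b[0]-b[1]))
hw=[onz(W,*p,70,True) for p in sc([(232,228),(228,300),(497,382),(535,290)],4,(30,110))]
print("handle top wrist",np.round(hw,1).tolist(),np.mean(hw,0))
hs=[onz(S,*p,70) for p in sc([(203,95),(252,105),(105,243),(170,255)],6,(320,210))]
print("handle top scene",np.round(hs,1).tolist(),np.mean(hs,0))
for d,pts,k,o in((S,[(256,119),(141,168),(156,277),(300,337),(420,282),(394,173)],5,(410,285)),(I,[(120,325),(191,311),(236,341),(210,388),(134,404),(90,371)],3,(110,150))):
    q=np.array([onz(d,*p,46) for p in sc(pts,k,o)]);c=q.mean(0);print("cover",c,np.linalg.norm(q-c,axis=1).round(1),np.arctan2(*(q-c).T[::-1]).round(2))
cs=[onz(S,*p,40) for p in sc([(212,70),(243,72),(68,330),(103,332),(460,99),(490,102),(340,366),(376,368)],5,(125,275))]
print(np.round(cs,1).tolist(),np.mean(cs,0))
cs=np.array(cs)
for a,b in((0,2),(1,3),(4,6),(5,7)):
    u=cs[a]-cs[b];u=-u if u[0]<0 else u;print(np.linalg.norm(u),np.arctan2(u[1],u[0]))
ci=np.array([onz(I,*p,40) for p in sc([(643,42),(748,105),(555,85),(662,150)],3,(110,150))]);print("side strip",ci.round(1).tolist())
# cover stand strips scene: front strip ends
cc=np.array([onz(S,*p,40) for p in sc([(137,385),(172,385),(435,390),(470,390),(95,100),(132,102),(366,107),(403,109)],5,(410,285))]);print("coverstand",cc.round(1).tolist(),cc.mean(0))
for a,b in((0,4),(1,5),(2,6),(3,7)):
    u=cc[a]-cc[b];print(np.linalg.norm(u),np.arctan2(u[1],u[0]))
# square corners
```

```text
blade scene [[498.2, -1.6], [511.8, 45.2], [321.3, 97.9], [308.7, 56.4]]
blade wrist [[496.0, -4.8], [508.3, 42.8], [316.5, 97.2], [306.1, 48.9]]
 len 197.86689345672062 yaw 2.8582038628503192 grip [461.77492072  34.37949631] [463.82294492  33.78305653] w 48.70559438224761
 len 198.36465255890172 yaw 2.8657172100402875 grip [458.847313   31.2961364] [460.42082322  30.85068512] w 49.173107974271986
handle top wrist [[426.0, 52.3], [422.1, 35.1], [495.8, 12.3], [507.8, 32.9]] [462.9251937  33.153669 ]
handle top scene [[423.3, 36.9], [426.7, 52.3], [498.4, 15.0], [501.8, 34.3]] [462.56592533  34.59975198]
cover [640.43942877 230.00141789] [46.1 45.7 46.2 46.  45.8 46.1] [-3.05 -2.01 -0.96  0.09  1.13  2.18]
cover [635.93688938 231.32178368] [45.8 45.9 45.9 46.  46.3 45.8] [ 0.08 -0.96 -2.01 -3.06  2.17  1.13]
[[597.5, -264.1], [597.2, -253.3], [716.8, -269.3], [716.3, -258.3], [601.7, -176.6], [602.0, -166.2], [721.2, -181.5], [720.7, -170.4]] [ 659.18453642 -217.46538459]
119.39405143316873 -0.04333663828135598
119.16537716621177 -0.04131864251380278
119.5750883614047 -0.04074042904020716
118.7834407326734 -0.03471713227685842
side strip [[707.2, -262.3], [586.1, -255.8], [708.4, -168.4], [588.2, -165.7]]
coverstand [[705.2, 186.3], [704.0, 196.6], [696.9, 273.4], [695.7, 283.6], [585.4, 175.2], [585.0, 187.2], [578.6, 262.8], [578.1, 274.6]] [641.12752148 229.95741874]
120.31718415562902 0.09247672539917051
119.41889757641776 0.07866693078928141
118.84910019724816 0.08945154049269358
117.95877164213016 0.07614841276372841
```

Run:
```python
from h import *
import pickle
D=pickle.load(open('d0.pkl','rb'));S=D["scene"]
hsv=cv2.cvtColor(S["color"],cv2.COLOR_RGB2HSV);m=cv2.inRange(hsv,(130,80,30),(165,255,255))
print(cv2.boundingRect(m))
for p,z in(((195,212),4),((207,220),4),((277,182),4),((264,175),4),((197,185),70),((230,173),70)): print(p,z,onz(S,*p,z))
s=read_state();print(s['eef_pos'],s['tool_rot'],s['clock'])
```

```text
(194, 173, 83, 50)
(195, 212) 4 [ 323.84896813 -304.26786058]
(207, 220) 4 [ 348.73933414 -271.2639562 ]
(277, 182) 4 [ 189.91498513 -155.191354  ]
(264, 175) 4 [ 164.01512751 -190.30610028]
(197, 185) 70 [ 320.92105112 -291.17052978]
(230, 173) 70 [ 268.34918235 -235.98214042]
[6.49799418e+02 5.63101175e-03 2.41993452e+02] [-1.57078713e+00  6.63403846e-04 -3.63861670e-05] 0.3
```

```bash
python3 -m jog '[{"x":-40,"z":6,"y":10,"ay":-0.14,"grip":85},{"x":-80,"z":13,"y":30,"ay":-0.28,"grip":85},{"x":-120,"z":20,"y":50,"ay":-0.42,"grip":85},{"x":-155,"z":27,"y":70,"ay":-0.56,"grip":85},{"x":-189,"z":33,"y":80,"ay":-0.70,"grip":85}]'
python3 - <<'E'
from cell import *
s=read_state();print(s)
E
```

```text
{'clock': 0.3, 'qpos': array([-0.06576792,  0.62873275,  0.03847818,  1.51772382, -0.02699203,
        0.99631731, -0.01999395]), 'qd': array([-0.00013678, -0.00195856,  0.0004753 , -0.00190227,  0.00069878,
        0.00120552, -0.00082325]), 'tau': array([-2.43693794e-03, -5.62718439e+01,  1.22325651e+00, -1.93371373e+01,
        1.08478905e-02,  6.63727857e-03,  6.03595424e-06]), 'eef_pos': array([6.49799418e+02, 5.63101175e-03, 2.41993452e+02]), 'tool_rot': array([-1.57078713e+00,  6.63403846e-04, -3.63861670e-05]), 'force': array([-0.24267887, -0.13425142, -0.41619126]), 'torque': array([0.04084248, 0.04998431, 0.01579509]), 'width': 85.12100905587344}$[0]: bad value
```

```bash
python3 -m jog '[{"x":-40,"y":10,"z":6,"ax":0,"ay":-0.14,"az":0,"grip":85},{"x":-80,"y":30,"z":13,"ax":0,"ay":-0.28,"az":0,"grip":85},{"x":-120,"y":50,"z":20,"ax":0,"ay":-0.42,"az":0,"grip":85},{"x":-155,"y":70,"z":27,"ax":0,"ay":-0.56,"az":0,"grip":85},{"x":-189,"y":80,"z":33,"ax":0,"ay":-0.70,"az":0,"grip":85}]'
```

```text
clock: 0.8
eef_pos: [458.6, 33.2, 161.4]
tool_rot: [-1.57, 0.001, 0.706]
force: [-0.2, -0.0, 0.4]
width: 85.2
```

```bash
python3 -m jog '[{"x":0,"y":0,"z":0,"ax":0,"ay":-0.14,"az":0,"grip":85},{"x":0,"y":0,"z":0,"ax":0,"ay":-0.28,"az":0,"grip":85},{"x":0,"y":0,"z":0,"ax":0,"ay":-0.42,"az":0,"grip":85},{"x":0,"y":0,"z":0,"ax":0,"ay":-0.59,"az":0,"grip":85},{"x":0,"y":0,"z":0,"ax":0,"ay":-0.59,"az":0,"grip":85}]'
python3 - <<'E'
from h import *
s=read_state();print(s['qpos'],s['eef_pos'],s['tool_rot'])
d=get_image("wrist");cv2.imwrite("pics/w1.png",d["color"][:,:,::-1])
print(proj(d,(462,33,70),True))
import pickle;pickle.dump(d,open('d1.pkl','wb'))
d=get_image("scene");crop(d,280,150,440,310,4,"pics/s1.png")
E
```

```text
clock: 1.3
eef_pos: [461.2, 32.9, 162.4]
tool_rot: [-1.571, -0.0, 1.291]
force: [-0.1, 0.4, 0.7]
width: 84.9
[ 0.09858162  0.50808426 -0.32470855  2.10112123  0.28937766  0.57366501
  0.8587347 ] [461.19015931  32.93265057 162.39701259] [-1.57098654e+00 -4.86070203e-04  1.29117502e+00]
[325.37595092 251.07913209]
```

View pics/w1.png

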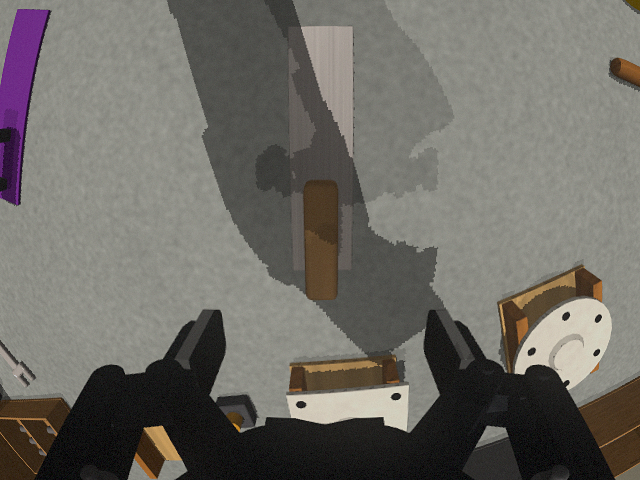

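View pics/s1.png

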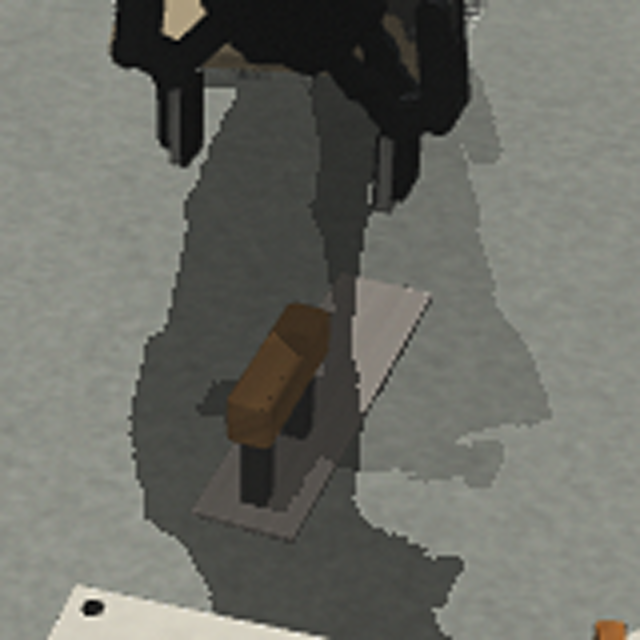

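Run:
```python
from h import *
import pickle;d=pickle.load(open('d1.pkl','rb'))
from scipy.spatial.transform import Rotation as Ro
s=read_state();R=Ro.from_euler('xyz',s['tool_rot']).as_matrix()
hsv=cv2.cvtColor(d["color"],cv2.COLOR_RGB2HSV);m=cv2.inRange(hsv,(5,110,20),(20,255,200));m[:,:280]=0;m[:,360:]=0;m[:160]=0;m[320:]=0
print(cv2.boundingRect(m));c=cv2.findContours(m,0,2)[0];c=max(c,key=cv2.contourArea);rr=cv2.minAreaRect(c);B=cv2.boxPoints(rr);print(rr)
P=np.array([onz(d,*p,70,True) for p in B]);print(P.round(1),P.mean(0))
for i in range(2):
    e=P[i+1]-P[i];print(np.linalg.norm(e),np.arctan2(e[1],e[0]))
tip=[onz(d,*p,4,True) for p in((290,27),(353,27))];print("tip",tip)
rear=[onz(d,*p,4,True) for p in((291,269),(351,269))];print("rear",rear)
t,r=np.mean(tip,0),np.mean(rear,0);u=t-r;print(np.linalg.norm(u),np.arctan2(u[1],u[0]),r+45*u/np.linalg.norm(u))
for g in (P.mean(0),):
    print(R.T@(np.r_[g,49]-s['eef_pos']))
```

```text
(304, 180, 34, 120)
((320.4999694824219, 239.49996948242188), (32.99999237060547, 118.99998474121094), 0.0)
[[491.6   9.3]
 [413.9  33.3]
 [419.5  52.6]
 [497.8  31. ]] [455.69029228  31.53776726]
81.31632790513609 2.842979966311472
20.153052436167236 1.2885880973413373
tip [array([303.76922649,  50.76682603]), array([317.21610054,  96.96964071])]
rear [array([493.58655873,  -6.26933825]), array([507.78424153,  42.9006229 ])]
198.13976741641014 2.857412346540772 [457.49026944  30.93232513]
[ -2.86600317 113.3576588    4.85934319]
```

```bash
python3 -m jog '[{"x":-1.5,"y":30,"z":2,"ax":0,"ay":0,"az":0,"grip":85},{"x":-1.5,"y":60,"z":2,"ax":0,"ay":0,"az":0,"grip":85},{"x":-1.5,"y":85,"z":2,"ax":0,"ay":0,"az":0,"grip":85},{"x":-1.5,"y":105,"z":2,"ax":0,"ay":0,"az":0,"grip":85},{"x":-1.5,"y":114,"z":2,"ax":0,"ay":0,"az":0,"grip":85}]' && python3 -m jog '[{"x":0,"y":0,"z":0,"ax":0,"ay":0,"az":0,"grip":60},{"x":0,"y":0,"z":0,"ax":0,"ay":0,"az":0,"grip":40},{"x":0,"y":0,"z":0,"ax":0,"ay":0,"az":0,"grip":20},{"x":0,"y":0,"z":0,"ax":0,"ay":0,"az":0,"grip":0},{"x":0,"y":0,"z":0,"ax":0,"ay":0,"az":0,"grip":0}]'
python3 - <<'E'
from h import *
d=get_image("scene");crop(d,280,150,440,310,4,"pics/s2.png")
print(read_state()['width'],read_state()['eef_pos'])
E
```

```text
clock: 1.9
eef_pos: [457.9, 32.0, 46.8]
tool_rot: [-1.569, 0.002, 1.288]
force: [-0.6, 0.6, 0.4]
width: 85.3
clock: 2.4
eef_pos: [459.2, 32.0, 49.1]
tool_rot: [-1.572, -0.0, 1.289]
force: [-0.6, -0.0, 4.2]
width: 21.1
20.70197791848015 [459.18398824  31.96050067  49.08119233]
```

View pics/s2.png

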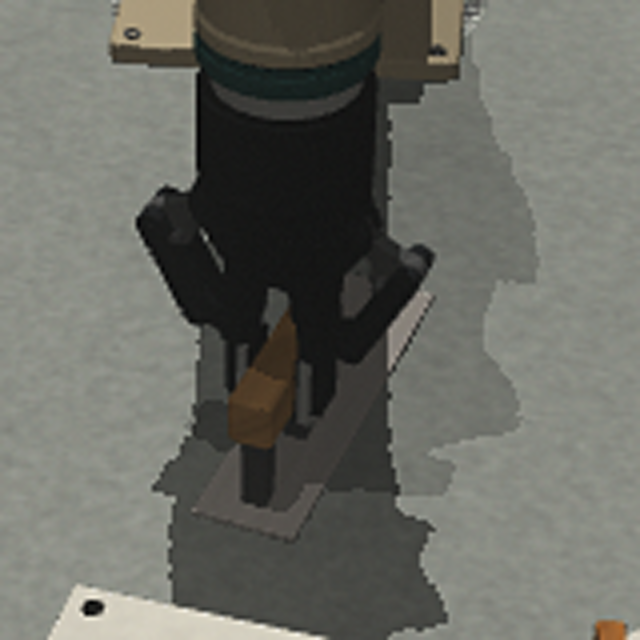

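The handle is gripped at 21 mm opening, with the fingers straddling the wood. Next I lift and check.

```bash
python3 -m jog '[{"x":0,"y":-5,"z":0,"ax":0,"ay":0,"az":0,"grip":0},{"x":0,"y":-30,"z":0,"ax":0,"ay":0,"az":0,"grip":0},{"x":0,"y":-65,"z":0,"ax":0,"ay":0,"az":0,"grip":0},{"x":0,"y":-100,"z":0,"ax":0,"ay":0,"az":0,"grip":0},{"x":0,"y":-120,"z":0,"ax":0,"ay":0,"az":0,"grip":0}]'; python3 -m jog '[{"x":0,"y":0,"z":0,"ax":0,"ay":0.1,"az":0,"grip":0},{"x":0,"y":0,"z":0,"ax":0,"ay":0.24,"az":0,"grip":0},{"x":0,"y":0,"z":0,"ax":0,"ay":0.38,"az":0,"grip":0},{"x":0,"y":0,"z":0,"ax":0,"ay":0.52,"az":0,"grip":0},{"x":0,"y":0,"z":0,"ax":0,"ay":0.66,"az":0,"grip":0}]';python3 -m jog '[{"x":0,"y":0,"z":0,"ax":0,"ay":0.14,"az":0,"grip":0},{"x":0,"y":0,"z":0,"ax":0,"ay":0.28,"az":0,"grip":0},{"x":0,"y":0,"z":0,"ax":0,"ay":0.42,"az":0,"grip":0},{"x":0,"y":0,"z":0,"ax":0,"ay":0.56,"az":0,"grip":0},{"x":0,"y":0,"z":0,"ax":0,"ay":0.70,"az":0,"grip":0}]'
python3 - <<'E'
from h import *
d=get_image("scene");crop(d,240,50,480,290,3,"pics/s3.png")
s=read_state();print(s['width'],s['eef_pos'],s['tool_rot'],s['qpos'],s['force'])
E
```

```text
clock: 2.95
eef_pos: [459.2, 32.3, 170.7]
tool_rot: [-1.573, -0.001, 1.29]
force: [0.9, -0.2, -2.8]
width: 21.2
clock: 3.45
eef_pos: [458.1, 32.1, 168.4]
tool_rot: [-1.57, 0.0, 0.624]
force: [0.2, 0.6, -2.3]
width: 21.4
clock: 3.95
eef_pos: [458.0, 32.3, 168.3]
tool_rot: [-1.571, 0.001, -0.076]
force: [-0.2, -0.2, -2.1]
width: 21.0
21.31392474047684 [458.16125557  32.29834644 168.3323956 ] [-1.57063502e+00  7.30303204e-04 -8.04694327e-02] [-0.16673991  0.48003965  0.04964514  2.10984664 -0.04420396  0.55333096
 -0.1655373 ] [-0.05931849 -0.01513302 -2.89878014]
```

View pics/s3.png

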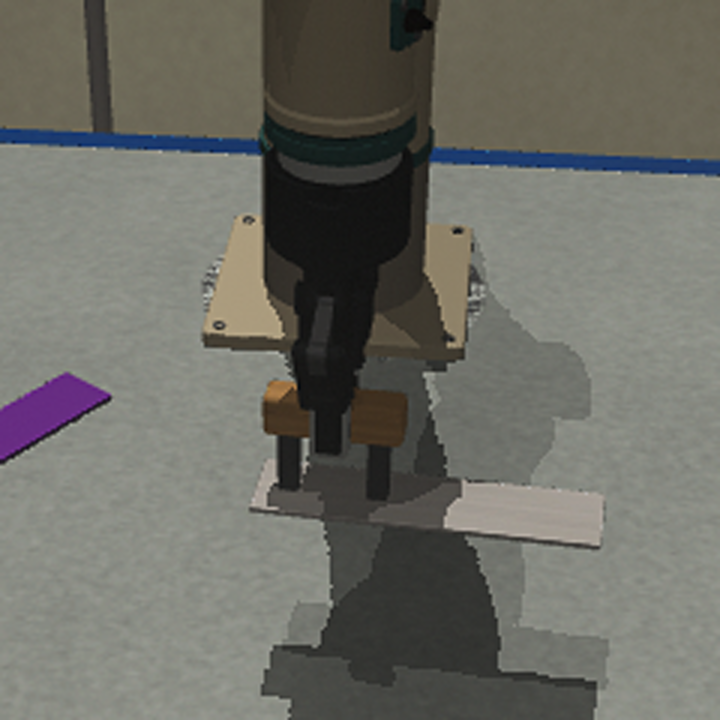

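```bash
python3 -m jog '[{"x":-12,"y":0,"z":30,"ax":0,"ay":0.14,"az":0,"grip":0},{"x":-24,"y":0,"z":65,"ax":0,"ay":0.28,"az":0,"grip":0},{"x":-36,"y":0,"z":100,"ax":0,"ay":0.42,"az":0,"grip":0},{"x":-50,"y":0,"z":140,"ax":0,"ay":0.56,"az":0,"grip":0},{"x":-63,"y":0,"z":174,"ax":0,"ay":0.70,"az":0,"grip":0}]'; python3 -m jog '[{"x":0,"y":0,"z":0,"ax":0,"ay":0.14,"az":0,"grip":0},{"x":0,"y":0,"z":0,"ax":0,"ay":0.28,"az":0,"grip":0},{"x":0,"y":0,"z":0,"ax":0,"ay":0.42,"az":0,"grip":0},{"x":0,"y":0,"z":0,"ax":0,"ay":0.56,"az":0,"grip":0},{"x":0,"y":0,"z":0,"ax":0,"ay":0.70,"az":0,"grip":0}]'; python3 -m jog '[{"x":0,"y":0,"z":0,"ax":0,"ay":0.01,"az":0,"grip":0},{"x":0,"y":0,"z":0,"ax":0,"ay":0.01,"az":0,"grip":0},{"x":0,"y":0,"z":0,"ax":0,"ay":0.01,"az":0,"grip":0}]'
python3 - <<'E'
from h import *
import pickle
D={n:get_image(n) for n in("scene","side","wrist")};pickle.dump(D,open('d2.pkl','wb'))
for n in D:cv2.imwrite(f"pics/{n}4.png",D[n]["color"][:,:,::-1])
s=read_state();print(s['width'],s['eef_pos'],s['tool_rot'],s['qpos'],s['force'])
E
```

```text
clock: 4.5
eef_pos: [406.8, 212.2, 168.3]
tool_rot: [-1.571, 0.001, -0.772]
force: [0.9, 0.3, -1.8]
width: 21.2
clock: 5.0
eef_pos: [407.2, 210.3, 168.2]
tool_rot: [-1.572, 0.0, -1.473]
force: [0.3, -0.3, -1.5]
width: 21.2
clock: 5.3
eef_pos: [407.8, 210.2, 168.3]
tool_rot: [-1.571, 0.0, -1.477]
force: [0.2, -0.1, -3.2]
width: 21.2
21.179964634640847 [407.97507498 210.0737078  168.35034815] [-1.57094972e+00  2.86209878e-04 -1.47871856e+00] [-0.87806248  0.52505097  0.49146907  2.11961408 -0.43654772  0.59464537
 -1.55421591] [ 0.68562173 -0.0776336  -2.74719938]
```

View pics/scene4.png

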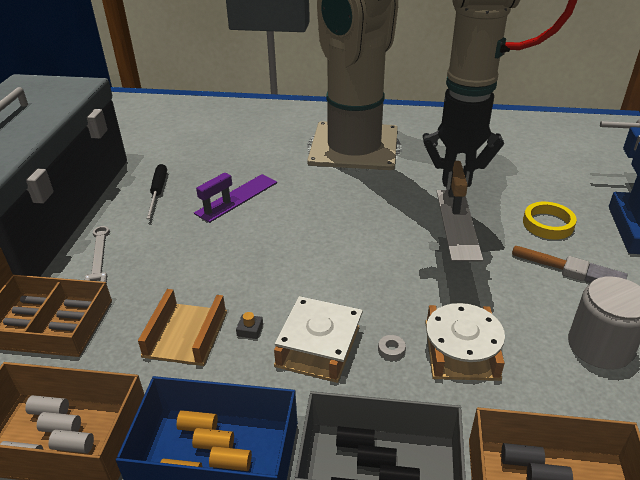

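View pics/side4.png

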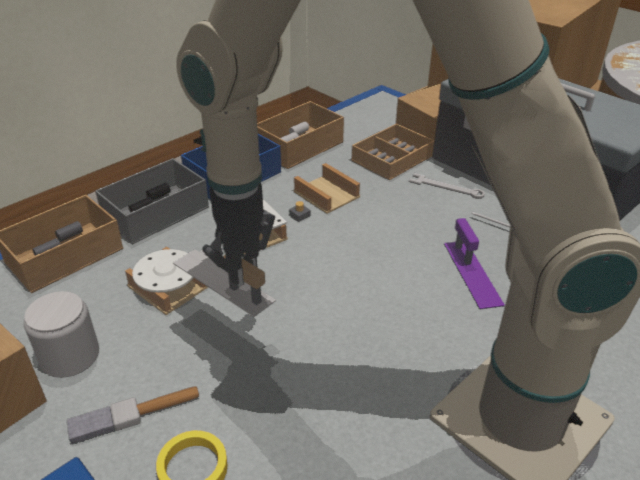

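View pics/wrist4.png

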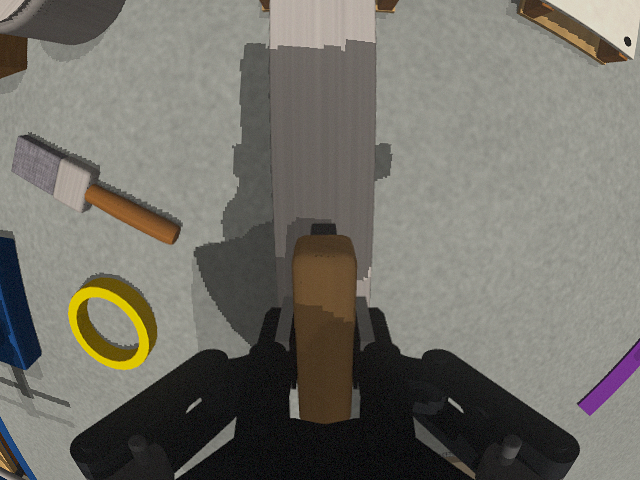

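Run:
```python
from h import *
import pickle
D=pickle.load(open('d2.pkl','rb'))
crop(D["scene"],425,180,525,280,6,"pics/c6.png")
crop(D["side"],165,230,285,330,6,"pics/c7.png")
```

```text
(no output)
```

View pics/c6.png

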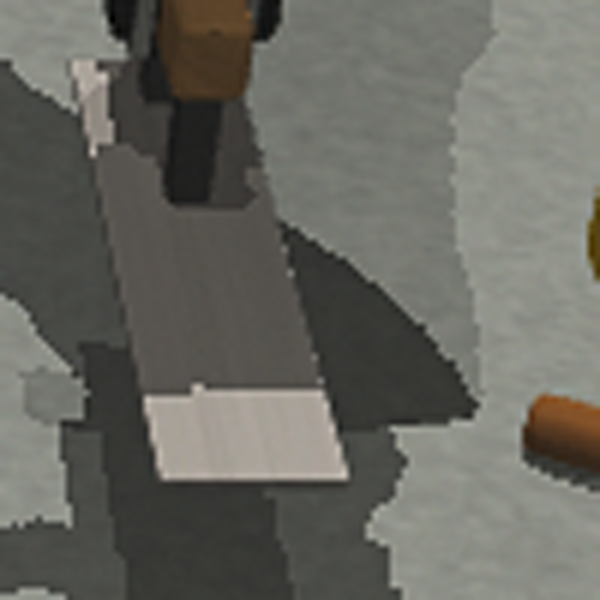

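View pics/c7.png

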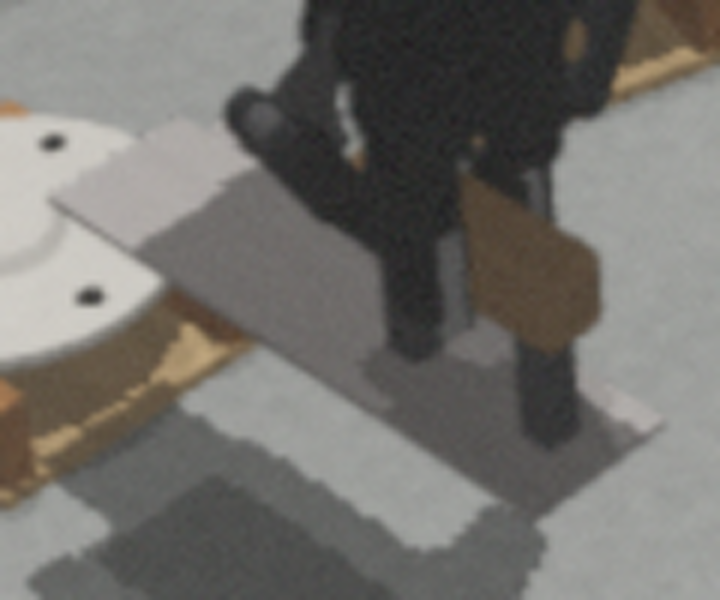

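Run:
```python
from h import *
import pickle
D=pickle.load(open('d2.pkl','rb'));S,I=D["scene"],D["side"]
f=lambda p,o:np.array(p)/6+np.array(o)
so,io=(425,180),(165,230)
def T(a,b):
    r=[ray(S,*f(a,so)),ray(I,*f(b,io))];p=tri(r)
    e=[np.linalg.norm(np.cross(p-c,w/np.linalg.norm(w))) for c,w in r];return p,e[0]
tl,e1=T((349,478),(50,200));tr,e2=T((163,478),(180,118));rr,e3=T((70,60),(663,425))
print("tip+y",tl,e1,"tip-y",tr,e2,"rear-y",rr,e3)
u=tr-rr;print(np.linalg.norm(u),"yaw",np.arctan2(u[1],u[0]),"pitch",u[2]/200, "w",np.linalg.norm(tl-tr),"roll",(tl-tr)[2])
t=(tl+tr)/2;print("tip",t,"handle",t-155*u/np.linalg.norm(u))
# cover triangulation by holes pairs
hs=np.array([(256,119),(141,168),(156,277),(300,337),(420,282),(394,173)])/5+[410,285]
hi=np.array([(210,388),(134,404),(90,371),(120,325),(191,311),(236,341)])/3+[110,150]
# scene order ang -3.05,-2.01,-.96,.09,1.13,2.18 ; side matched
hi=np.array([(210,388),(236,341),(191,311),(120,325),(90,371),(134,404)])/3+[110,150]
P=np.array([tri([ray(S,*a),ray(I,*b)]) for a,b in zip(hs,hi)]);print(P.round(1).tolist(),P.mean(0))
s=read_state();print(s['eef_pos'],s['tool_rot'])
```

```text
tip+y [556.4380356  252.25262594 119.93513764] 0.09751563472517763 tip-y [561.78892628 203.47552365 119.93384528] 0.43794420145872826 rear-y [363.16733526 184.1733494  119.68952295] 0.6502991144664193
199.5574354520348 yaw 0.0968764393524966 pitch 0.001221611665749549 w 49.06972326162037 roll 0.0012923553074131178
tip [559.11348094 227.86407479 119.93449146] handle [404.84036884 212.87171431 119.74472172]
[[592.3, 226.2, 43.9], [618.8, 188.7, 43.9], [664.8, 192.4, 43.6], [684.1, 234.1, 43.9], [657.8, 271.9, 43.9], [612.0, 268.4, 44.0]] [638.29966421 230.29472874  43.86449824]
[407.97507498 210.0737078  168.35034815] [-1.57094972e+00  2.86209878e-04 -1.47871856e+00]
```

```bash
python3 -m jog '[{"x":1,"y":20,"z":0,"ax":0,"ay":0.012,"az":0,"grip":0},{"x":2,"y":45,"z":0,"ax":0,"ay":0.012,"az":0,"grip":0},{"x":2,"y":70,"z":0,"ax":0,"ay":0.012,"az":0,"grip":0},{"x":2,"y":90,"z":0,"ax":0,"ay":0.012,"az":0,"grip":0},{"x":2,"y":98,"z":0,"ax":0,"ay":0.012,"az":0,"grip":0}]'; python3 -m jog '[{"x":0,"y":0,"z":0,"ax":0,"ay":0,"az":0,"grip":0},{"x":0,"y":0,"z":0,"ax":0,"ay":0,"az":0,"grip":0}]'
python3 - <<'E'
from h import *
import pickle
D={n:get_image(n) for n in("scene","side")};pickle.dump(D,open('d3.pkl','wb'))
crop(D["scene"],420,190,520,390,3,"pics/c8.png")
crop(D["side"],115,210,285,350,4,"pics/c9.png")
s=read_state();print(s['width'],s['eef_pos'],s['tool_rot'],s['qpos'],s['force'])
E
```

```text
clock: 5.95
eef_pos: [407.5, 207.8, 68.9]
tool_rot: [-1.573, -0.001, -1.492]
force: [0.0, -0.4, -2.3]
width: 21.0
clock: 6.15
eef_pos: [408.7, 208.2, 70.9]
tool_rot: [-1.57, 0.0, -1.492]
force: [-0.0, 0.2, -2.2]
width: 21.6
21.00883715215359 [408.88029472 208.44698488  71.21262177] [-1.56900869e+00  7.40336074e-04 -1.49182152e+00] [-0.73477174  0.69145913  0.29896433  2.1837724  -0.59460001  0.34178338
 -1.4265962 ] [-0.2521716  -0.42586997 -2.70898725]
```

View pics/c8.png

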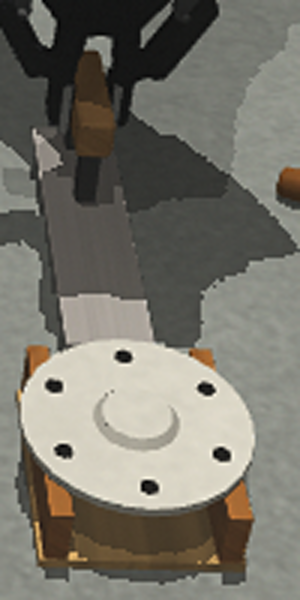

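View pics/c9.png

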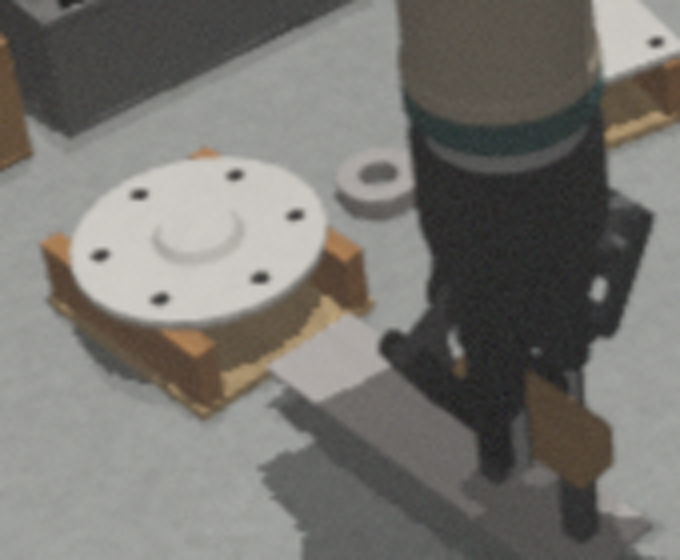

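```bash
python3 -m jog '[{"x":0,"y":0,"z":6,"ax":0,"ay":0,"az":0,"grip":0},{"x":0,"y":0,"z":18,"ax":0,"ay":0,"az":0,"grip":0},{"x":0,"y":0,"z":30,"ax":0,"ay":0,"az":0,"grip":0},{"x":0,"y":0,"z":42,"ax":0,"ay":0,"az":0,"grip":0},{"x":0,"y":0,"z":50,"ax":0,"ay":0,"az":0,"grip":0}]'; python3 -m jog '[{"x":0,"y":0,"z":14,"ax":0,"ay":0,"az":0,"grip":0},{"x":0,"y":0,"z":28,"ax":0,"ay":0,"az":0,"grip":0},{"x":0,"y":0,"z":42,"ax":0,"ay":0,"az":0,"grip":0},{"x":0,"y":0,"z":56,"ax":0,"ay":0,"az":0,"grip":0},{"x":0,"y":0,"z":70,"ax":0,"ay":0,"az":0,"grip":0}]';  python3 -m jog '[{"x":0,"y":0,"z":0,"ax":0,"ay":0,"az":0,"grip":0},{"x":0,"y":0,"z":0,"ax":0,"ay":0,"az":0,"grip":0}]'
python3 - <<'E'
from h import *
import pickle
D={n:get_image(n) for n in("scene","side")};pickle.dump(D,open('d4.pkl','wb'))
crop(D["scene"],410,230,530,390,4,"pics/c10.png")
crop(D["side"],115,200,285,340,4,"pics/c11.png")
s=read_state();print(s['width'],s['eef_pos'],s['tool_rot'],s['qpos'],s['force'])
E
```

```text
clock: 6.75
eef_pos: [460.1, 212.2, 70.4]
tool_rot: [-1.569, -0.0, -1.492]
force: [0.0, -0.6, -2.6]
width: 21.2
clock: 7.25
eef_pos: [528.6, 217.4, 70.1]
tool_rot: [-1.571, -0.0, -1.492]
force: [-0.1, 0.6, -1.6]
width: 21.3
clock: 7.45
eef_pos: [527.2, 217.3, 70.0]
tool_rot: [-1.572, -0.0, -1.492]
force: [0.9, 0.8, -2.2]
width: 21.2
21.22826343876631 [526.53487482 217.45811127  70.00421873] [-1.57280904e+00 -9.85523761e-05 -1.49183469e+00] [-0.67962693  0.79460895  0.38151306  1.88420947 -0.52100592  0.56432179
 -1.4454426 ] [-0.2765065   0.14510608 -2.83924672]
```

View pics/c10.png

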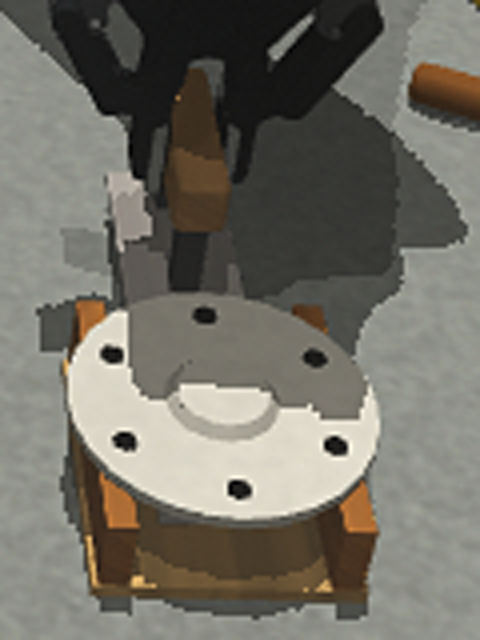

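View pics/c11.png

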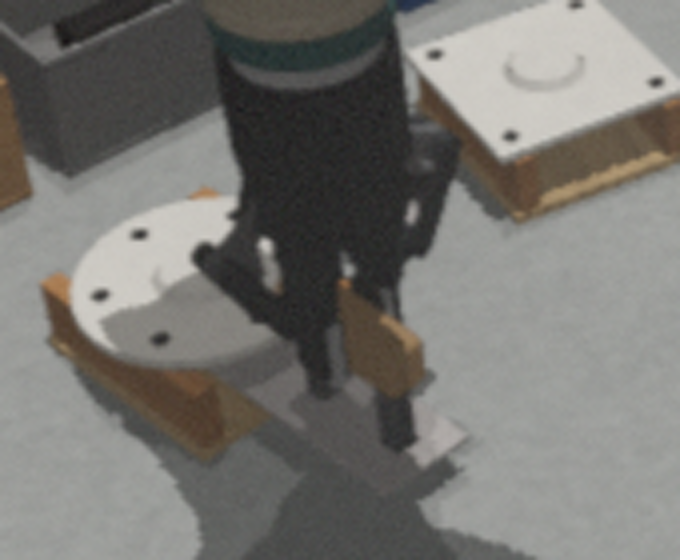

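Run:
```python
from h import *
import pickle
S=pickle.load(open('d4.pkl','rb'))["scene"];I=pickle.load(open('d4.pkl','rb'))["side"]
f=lambda p:np.array(p)/4+np.array((410,230))
g=lambda p:np.array(p)/4+np.array((115,200))
print("rear-y scene",onz(S,*f((105,175)),23.5)," side",onz(I,*g((468,433)),23.5))
l,r=onz(S,*f((117,298)),23.5),onz(S,*f((245,296)),23.5);print("edges",l,r,(l+r)/2)
print("rear+y side",onz(I,*g((385,497)),23.5))
m=(l+r)/2;print("channel y there",230.2+(m[0]-639)*np.tan(.084))
```

```text
rear-y scene [486.68031082 190.55686083]  side [482.02226713 191.38348439]
edges [564.9604757  194.02625485] [557.57345317 247.26406087] [561.26696443 220.64515786]
rear+y side [475.27038694 242.56768273]
channel y there 223.65502398274606
```

```bash
python3 -m jog '[{"x":0,"y":-6,"z":0,"ax":0,"ay":0,"az":0,"grip":0},{"x":0,"y":-11,"z":0,"ax":0,"ay":0,"az":0,"grip":0},{"x":0,"y":-15,"z":0,"ax":0,"ay":0,"az":0,"grip":0},{"x":0,"y":-19,"z":0,"ax":0,"ay":0,"az":0,"grip":0},{"x":0,"y":-23,"z":0,"ax":0,"ay":0,"az":0,"grip":0}]'; python3 -m jog '[{"x":0,"y":-6,"z":0,"ax":0,"ay":0,"az":0,"grip":0},{"x":0,"y":-12,"z":0,"ax":0,"ay":0,"az":0,"grip":0},{"x":0,"y":-18,"z":0,"ax":0,"ay":0,"az":0,"grip":0},{"x":0,"y":-24,"z":0,"ax":0,"ay":0,"az":0,"grip":0},{"x":0,"y":-28,"z":0,"ax":0,"ay":0,"az":0,"grip":0}]'
python3 - <<'E'
from h import *
import pickle
D={n:get_image(n) for n in("scene","side")};pickle.dump(D,open('d5.pkl','wb'))
crop(D["scene"],410,210,530,370,4,"pics/c12.png")
crop(D["side"],115,180,285,320,4,"pics/c13.png")
s=read_state();print(s['width'],s['eef_pos'],s['tool_rot'],s['qpos'],s['force'])
E
```

```text
clock: 8.05
eef_pos: [527.5, 217.6, 93.7]
tool_rot: [-1.571, 0.0, -1.492]
force: [-0.8, -0.2, -3.4]
width: 21.1
clock: 8.55
eef_pos: [528.0, 217.6, 122.0]
tool_rot: [-1.57, 0.0, -1.492]
force: [-0.3, 0.1, -4.1]
width: 20.9
21.515908333622782 [528.25300293 217.72358843 122.03493562] [-1.56957335e+00  4.34165932e-04 -1.49200284e+00] [-0.71714765  0.72032239  0.44145285  1.85859864 -0.47336737  0.66660086
 -1.48554715] [ 0.09892454  0.23520713 -4.29173979]
```

View pics/c12.png

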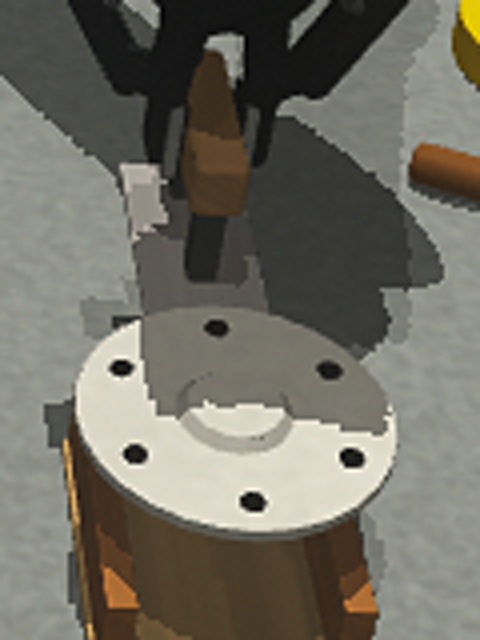

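View pics/c13.png

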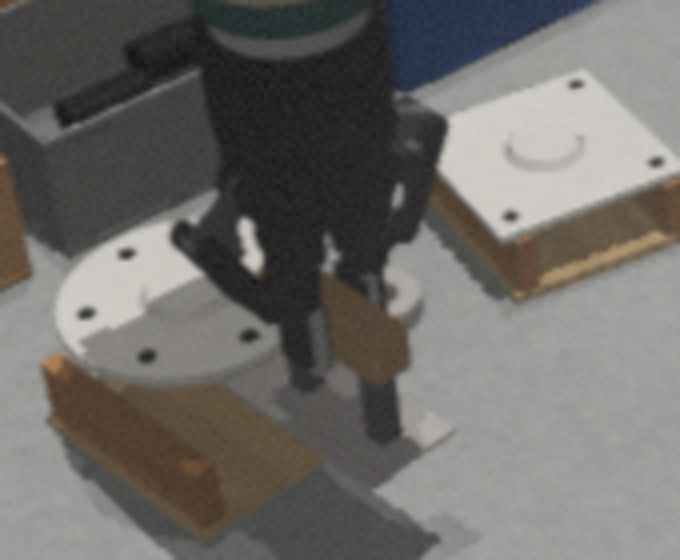

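```bash
python3 -m jog '[{"x":0,"y":-5,"z":0,"ax":0,"ay":0,"az":0,"grip":0},{"x":0,"y":-12,"z":0,"ax":0,"ay":0,"az":0,"grip":0},{"x":0,"y":-19,"z":0,"ax":0,"ay":0,"az":0,"grip":0},{"x":0,"y":-25,"z":0,"ax":0,"ay":0,"az":0,"grip":0},{"x":0,"y":-28,"z":0,"ax":0,"ay":0,"az":0,"grip":0}]'
python3 - <<'E'
from h import *
import pickle
D=pickle.load(open('d5.pkl','rb'));S=D["scene"]
P=np.array([onz(S,*(np.array(p)/4+[410,210]),81) for p in [(216,327),(121,367),(136,454),(253,501),(352,457),(330,370)]])
c=P.mean(0);print(c,np.linalg.norm(P-c,axis=1).round(1))
E
```

```text
clock: 9.15
eef_pos: [528.2, 217.7, 150.2]
tool_rot: [-1.57, 0.0, -1.492]
force: [0.2, -0.1, -3.9]
width: 21.1
[638.37147938 230.04096584] [46.6 46.1 46.3 46.1 46.1 46.5]
```

Run:
```python
from h import *
import pickle
D=pickle.load(open('d5.pkl','rb'))
crop(D["side"],285,155,370,215,9,"pics/c14.png")
crop(D["scene"],130,280,240,370,7,"pics/c15.png")
```

```text
(no output)
```

View pics/c14.png

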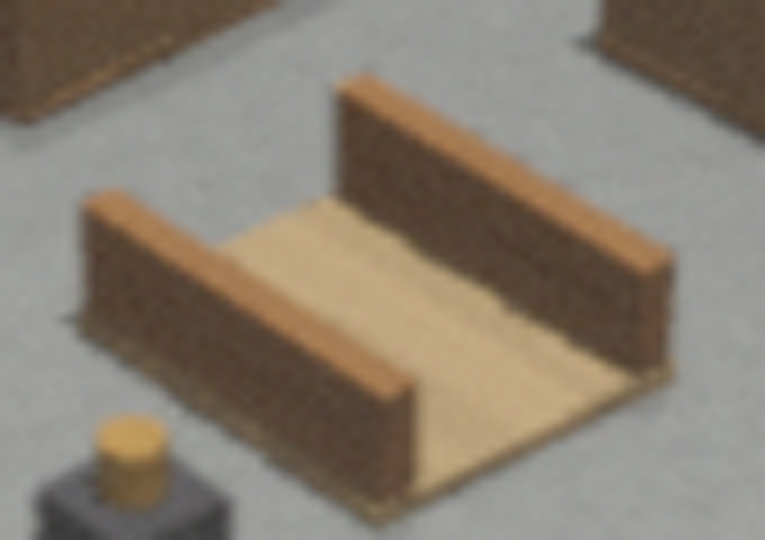

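View pics/c15.png

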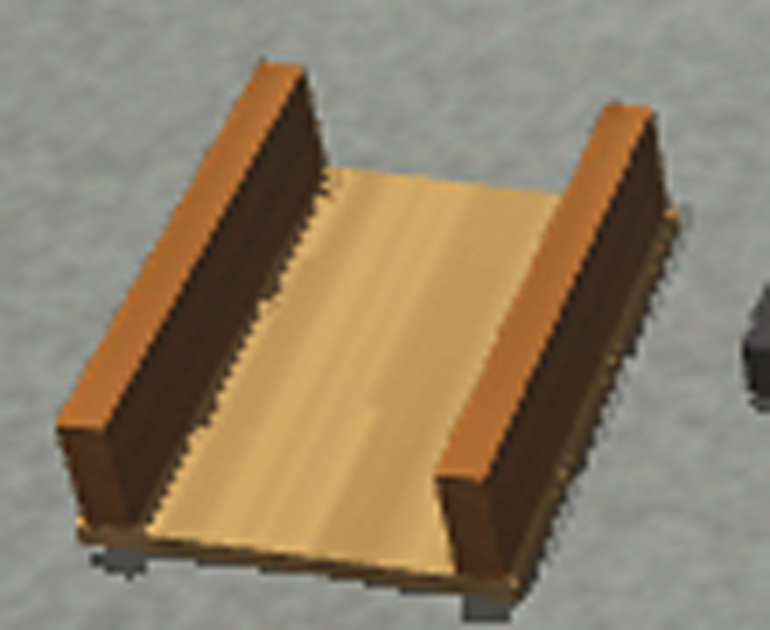

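Run:
```python
from h import *
import pickle
D=pickle.load(open('d5.pkl','rb'));S,I=D["scene"],D["side"]
sc=[(262,64),(58,427),(303,66),(106,430),(607,104),(438,477),(654,107),(487,479)]
si=[(672,252),(368,74),(642,270),(338,88),(412,380),(118,190),(385,400),(85,203)]
P=np.array([tri([ray(S,*(np.array(a)/7+[130,280])),ray(I,*(np.array(b)/9+[285,155]))]) for a,b in zip(sc,si)])
print(P.round(1).tolist());c=P.mean(0);print(c)
for i in (0,2,4,6):
    u=P[i+1]-P[i];print(np.linalg.norm(u),np.arctan2(u[1],u[0]))
print(np.mean([onz(I,*(np.array(b)/9+[285,155]),40) for b in si],0),np.mean([onz(S,*(np.array(b)/7+[130,280]),40) for b in sc],0))
```

```text
[[594.5, -265.8, 36.9], [712.6, -272.6, 35.3], [594.3, -255.1, 36.7], [712.6, -261.4, 35.7], [599.3, -177.7, 36.9], [716.4, -184.8, 34.9], [598.1, -166.8, 36.3], [716.6, -173.5, 35.8]]
[ 655.54637146 -219.72361987   36.066241  ]
118.34165363022589 -0.05760013050055237
118.40926405298197 -0.053361211183966493
117.40046325306966 -0.06095187476438391
118.71485587000652 -0.05688954508313208
[ 651.16943588 -215.45259946] [ 659.21495842 -217.84464462]
```

```bash
python3 -m jog '[{"x":4,"y":0,"z":0,"ax":0,"ay":0,"az":0,"grip":0},{"x":12,"y":0,"z":0,"ax":0,"ay":0,"az":0,"grip":0},{"x":24,"y":0,"z":-1,"ax":0,"ay":0,"az":0,"grip":0},{"x":40,"y":0,"z":-2,"ax":0,"ay":0,"az":0,"grip":0},{"x":56,"y":0,"z":-2,"ax":0,"ay":0,"az":0,"grip":0}]'; python3 -m jog '[{"x":16,"y":0,"z":-0.7,"ax":0,"ay":0,"az":0,"grip":0},{"x":32,"y":0,"z":-1.4,"ax":0,"ay":0,"az":0,"grip":0},{"x":48,"y":0,"z":-2,"ax":0,"ay":0,"az":0,"grip":0},{"x":64,"y":0,"z":-2.7,"ax":0,"ay":0,"az":0,"grip":0},{"x":80,"y":0,"z":-3.4,"ax":0,"ay":0,"az":0,"grip":0}]'
python3 - <<'E'
from h import *
d=get_image("scene");crop(d,300,180,520,380,3,"pics/c16.png")
E
```

```text
clock: 9.65
eef_pos: [530.0, 159.3, 149.2]
tool_rot: [-1.571, -0.001, -1.493]
force: [0.8, -0.5, -3.7]
width: 21.4
clock: 10.15
eef_pos: [533.2, 80.0, 149.4]
tool_rot: [-1.571, -0.0, -1.492]
force: [-0.2, -0.7, -3.1]
width: 21.0
```

View pics/c16.png

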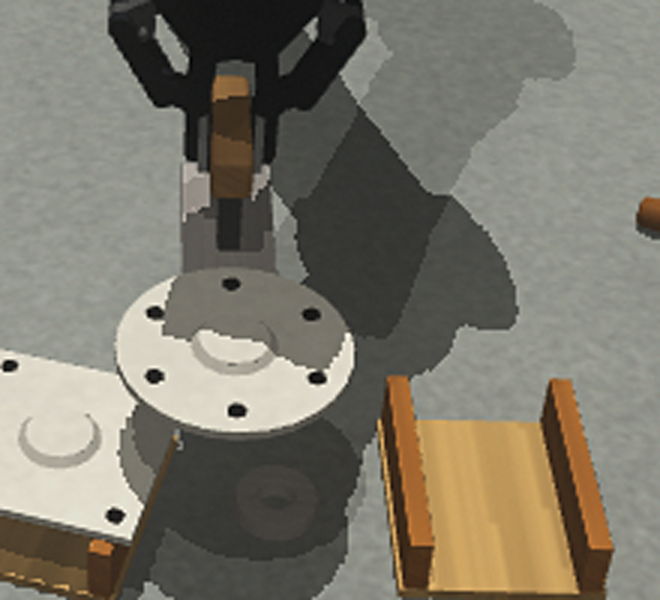

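The cover is riding level and centred, and the square cover is untouched. I carry on across.

```bash
python3 -m jog '[{"x":10,"y":0,"z":-0.4,"ax":0,"ay":0,"az":0,"grip":0},{"x":24,"y":0,"z":-1,"ax":0,"ay":0,"az":0,"grip":0},{"x":40,"y":0,"z":-2,"ax":0,"ay":0,"az":0,"grip":0},{"x":56,"y":0,"z":-2.5,"ax":0,"ay":0,"az":0,"grip":0},{"x":72,"y":0,"z":-3,"ax":0,"ay":0,"az":0,"grip":0}]'; python3 -m jog '[{"x":16,"y":0,"z":-0.7,"ax":0,"ay":0.01,"az":0,"grip":0},{"x":32,"y":0,"z":-1.4,"ax":0,"ay":0.02,"az":0,"grip":0},{"x":48,"y":0,"z":-2,"ax":0,"ay":0.03,"az":0,"grip":0},{"x":64,"y":0,"z":-2.7,"ax":0,"ay":0.045,"az":0,"grip":0},{"x":80,"y":0,"z":-3.4,"ax":0,"ay":0.06,"az":0,"grip":0}]';  python3 -m jog '[{"x":16,"y":0,"z":0,"ax":0,"ay":0.015,"az":0,"grip":0},{"x":32,"y":0,"z":0,"ax":0,"ay":0.03,"az":0,"grip":0},{"x":48,"y":0,"z":0,"ax":0,"ay":0.045,"az":0,"grip":0},{"x":62,"y":0,"z":0,"ax":0,"ay":0.06,"az":0,"grip":0},{"x":74,"y":0,"z":0,"ax":0,"ay":0.07,"az":0,"grip":0}]'
python3 - <<'E'
from h import *
s=read_state();print(s['eef_pos'],s['tool_rot'],s['qpos'])
from scipy.spatial.transform import Rotation as Ro
print(Ro.from_euler('xyz',s['tool_rot']).as_matrix().T@(np.array([544.3,-215.7,150])-s['eef_pos']))
E
```

```text
clock: 10.7
eef_pos: [535.8, 8.6, 149.3]
tool_rot: [-1.571, -0.0, -1.491]
force: [-1.5, -0.0, -4.0]
width: 21.2
clock: 11.2
eef_pos: [538.7, -71.7, 149.3]
tool_rot: [-1.571, 0.0, -1.553]
force: [-1.0, 0.8, -3.2]
width: 21.4
clock: 11.7
eef_pos: [540.1, -145.9, 149.3]
tool_rot: [-1.571, -0.0, -1.624]
force: [-0.5, 0.1, -3.5]
width: 21.2
[ 540.06782119 -145.93182431  149.30359686] [-1.57075864e+00 -2.29340680e-04 -1.62360961e+00] [-0.07060452  0.66467696  0.44534348  1.8720522  -0.42509849  0.69940132
 -1.00136401]
[69.44764466 -0.68017795  7.90927708]
```

```bash
python3 -m jog '[{"x":13,"y":0,"z":2,"ax":0,"ay":0,"az":0,"grip":0},{"x":27,"y":0,"z":4,"ax":0,"ay":0,"az":0,"grip":0},{"x":41,"y":0,"z":6,"ax":0,"ay":0,"az":0,"grip":0},{"x":54,"y":0,"z":8,"ax":0,"ay":0,"az":0,"grip":0},{"x":63,"y":0,"z":8,"ax":0,"ay":0,"az":0,"grip":0}]'; python3 -m jog '[{"x":5,"y":8,"z":0,"ax":0,"ay":0,"az":0,"grip":0},{"x":7,"y":18,"z":0,"ax":0,"ay":0,"az":0,"grip":0},{"x":7,"y":28,"z":0,"ax":0,"ay":0,"az":0,"grip":0},{"x":7,"y":35,"z":0,"ax":0,"ay":0,"az":0,"grip":0},{"x":7,"y":35,"z":0,"ax":0,"ay":0,"az":0,"grip":0}]'
python3 - <<'E'
from h import *
import pickle
D={n:get_image(n) for n in("scene","side","wrist")};pickle.dump(D,open('d6.pkl','wb'))
s=read_state();print(s['eef_pos'],s['tool_rot'],s['qpos'])
crop(D["scene"],115,210,245,370,4,"pics/c17.png")
crop(D["side"],270,110,380,215,6,"pics/c18.png")
E
```

```text
clock: 12.2
eef_pos: [545.1, -209.5, 149.4]
tool_rot: [-1.57, -0.001, -1.623]
force: [-0.2, -0.8, -3.4]
width: 21.0
clock: 12.7
eef_pos: [543.6, -213.5, 112.6]
tool_rot: [-1.574, 0.002, -1.621]
force: [-0.0, -0.2, -3.1]
width: 21.4
[ 544.76625361 -214.55024748  114.37281471] [-1.57052012e+00 -4.92414833e-05 -1.62148263e+00] [ 0.07640201  0.74096988  0.40444622  1.82188136 -0.44277027  0.66882284
 -0.88310591]
```

View pics/c17.png

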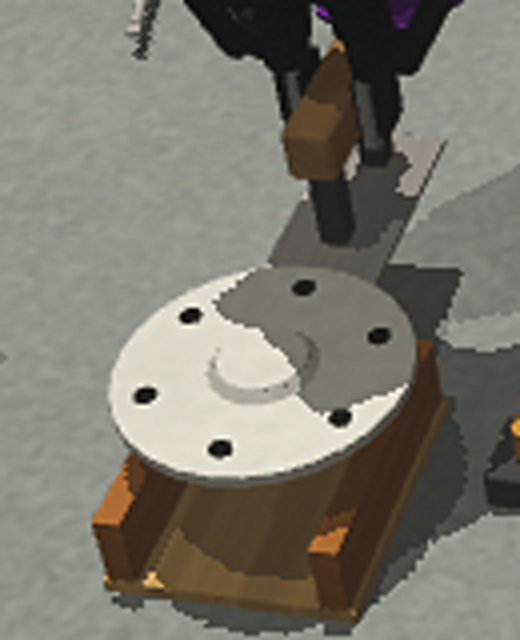

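View pics/c18.png

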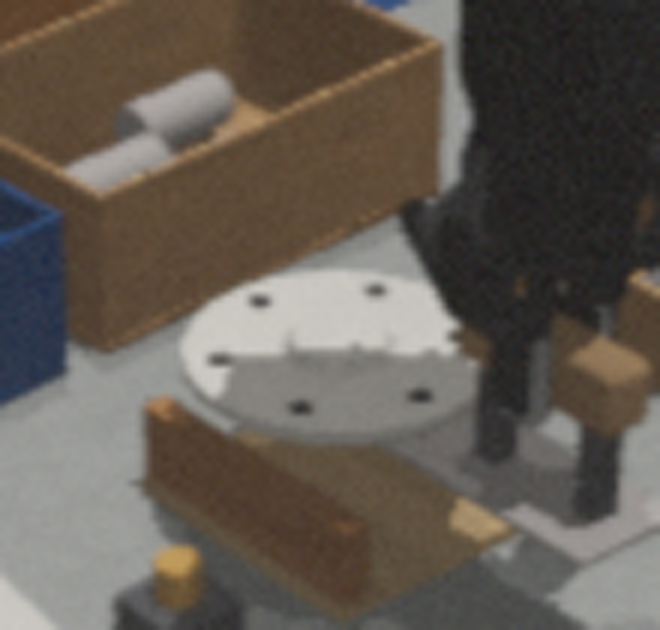

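Run:
```python
from h import *
import pickle
D=pickle.load(open('d6.pkl','rb'));S,I=D["scene"],D["side"]
s1=[(219,448),(341,417),(380,335),(304,287),(145,395),(190,316)]
i1=[(260,300),(219,360),(300,408),(420,397),(375,290)]
P=np.array([tri([ray(S,*(np.array(a)/4+[115,210])),ray(I,*(np.array(b)/6+[270,110]))]) for a,b in zip(s1,i1)])
print(P.round(1).tolist(),"c",(P[0]+P[3])/2,(P[1]+P[2]+0)/2, (P[0]+P[3])/2, np.arctan2(*(P[0]-P[3])[[1,0]]))
for z in(72,76):
  q=np.array([onz(S,*(np.array(a)/4+[115,210]),z) for a in s1]);print(z,q.mean(0),np.linalg.norm(q-q.mean(0),axis=1).round(1))
  q=np.array([onz(I,*(np.array(a)/6+[270,110]),z) for a in i1]);print((q[0]+q[3])/2,(q[0]-q[3]),(q[1]+q[2])/2)
```

```text
[[700.7, -219.6, 71.3], [679.4, -178.1, 71.4], [633.1, -175.8, 72.0], [608.5, -214.6, 71.4], [675.9, -258.0, 70.8]] c [ 654.61654968 -217.11480202   71.36049742] [ 656.26489457 -176.94783403   71.66635857] [ 654.61654968 -217.11480202   71.36049742] -0.054703629249367565
72 [ 655.43057813 -216.49541092] [46.1 45.9 46.5 46.4 46.1 45.4]
[ 653.89430355 -216.44210719] [92.03320703 -5.18299551] [ 655.94280615 -176.83523191]
76 [ 659.40100266 -214.55651715] [45.8 45.6 46.3 46.1 45.9 45.1]
[ 649.25757815 -211.82681195] [91.54089278 -5.15527006] [ 651.29512267 -172.43180617]
```

```bash
python3 -m jog '[{"x":1,"y":5,"z":1,"ax":0,"ay":0,"az":0,"grip":0},{"x":2,"y":11,"z":1,"ax":0,"ay":0,"az":0,"grip":0},{"x":2,"y":16,"z":1,"ax":0,"ay":0,"az":0,"grip":0},{"x":2,"y":20,"z":1,"ax":0,"ay":0,"az":0,"grip":0},{"x":2,"y":23,"z":1,"ax":0,"ay":0,"az":0,"grip":0}]'; python3 -m jog '[{"x":0,"y":3,"z":0,"ax":0,"ay":0,"az":0,"grip":0},{"x":0,"y":6,"z":0,"ax":0,"ay":0,"az":0,"grip":0},{"x":0,"y":10,"z":0,"ax":0,"ay":0,"az":0,"grip":0},{"x":0,"y":14,"z":0,"ax":0,"ay":0,"az":0,"grip":0},{"x":0,"y":17,"z":0,"ax":0,"ay":0,"az":0,"grip":0}]'; python3 -m jog '[{"x":0,"y":0,"z":0,"ax":0,"ay":0,"az":0,"grip":0},{"x":0,"y":0,"z":0,"ax":0,"ay":0,"az":0,"grip":0},{"x":0,"y":0,"z":0,"ax":0,"ay":0,"az":0,"grip":0}]'
python3 - <<'E'
from h import *
import pickle
D={n:get_image(n) for n in("scene","side")};pickle.dump(D,open('d7.pkl','wb'))
s=read_state();print(s['eef_pos'],s['tool_rot'],s['force'])
crop(D["scene"],115,210,245,370,4,"pics/c19.png")
crop(D["side"],270,110,380,215,6,"pics/c20.png")
E
```

```text
clock: 13.35
eef_pos: [545.2, -216.7, 90.7]
tool_rot: [-1.571, 0.0, -1.622]
force: [-0.4, 1.0, -3.3]
width: 21.2
clock: 13.85
eef_pos: [545.5, -216.8, 74.0]
tool_rot: [-1.571, 0.0, -1.622]
force: [0.1, 0.5, -3.0]
width: 21.3
clock: 14.15
eef_pos: [545.5, -216.9, 74.5]
tool_rot: [-1.57, -0.0, -1.622]
force: [-0.9, 0.2, -2.3]
width: 21.1
[ 545.58607235 -216.89859701   74.52192794] [-1.57030636e+00 -1.30203865e-04 -1.62207369e+00] [-1.08771459  0.43211867 -2.37359239]
```

View pics/c19.png

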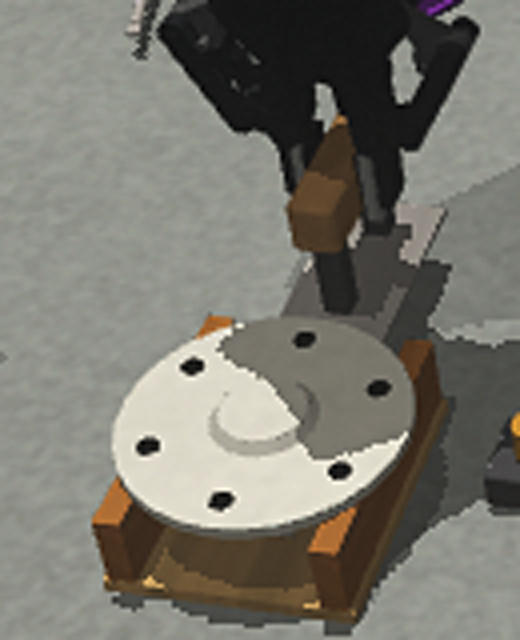

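View pics/c20.png

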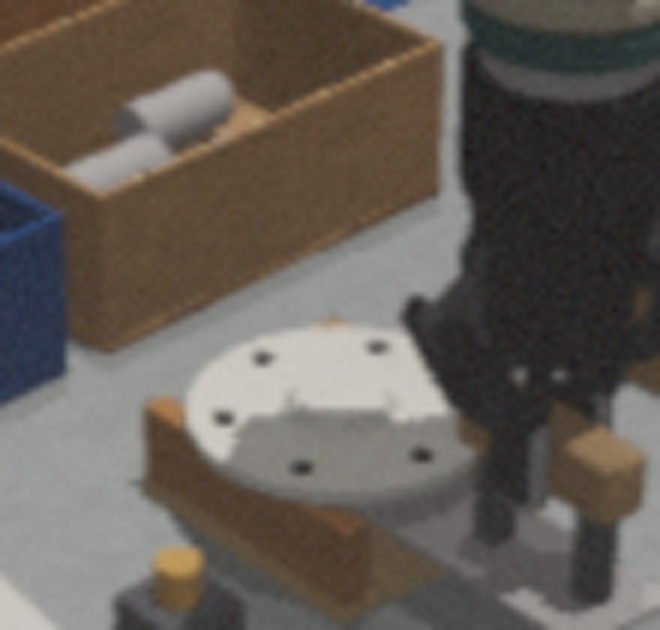

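Run:
```python
from h import *
import pickle
S=pickle.load(open('d7.pkl','rb'))["scene"]
q=np.array([onz(S,*(np.array(a)/4+[115,210]),46) for a in [(305,340),(379,388),(341,470),(221,501),(148,446),(192,366)]]);print(q.mean(0),np.linalg.norm(q-q.mean(0),axis=1).round(1))
I=pickle.load(open('d7.pkl','rb'))["side"]
a,b=[onz(I,*(np.array(p)/6+[270,110]),46) for p in((263,357),(422,455))];print((a+b)/2,np.linalg.norm(a-b))
```

```text
[ 658.72140854 -219.23505389] [45.5 46.2 46.  46.1 46.  46.2]
[ 653.30976564 -217.65436938] 92.28522466955853
```

```bash
python3 -m jog '[{"x":0,"y":0,"z":-5,"ax":0,"ay":0,"az":0,"grip":0},{"x":0,"y":0,"z":-15,"ax":0,"ay":0,"az":0,"grip":0},{"x":0,"y":0,"z":-30,"ax":0,"ay":0,"az":0,"grip":0},{"x":0,"y":0,"z":-45,"ax":0,"ay":0,"az":0,"grip":0},{"x":0,"y":0,"z":-60,"ax":0,"ay":0,"az":0,"grip":0}]'; python3 -m jog '[{"x":0,"y":0,"z":-15,"ax":0,"ay":0,"az":0,"grip":0},{"x":0,"y":0,"z":-30,"ax":0,"ay":0,"az":0,"grip":0},{"x":0,"y":0,"z":-45,"ax":0,"ay":0,"az":0,"grip":0},{"x":0,"y":0,"z":-60,"ax":0,"ay":0,"az":0,"grip":0},{"x":0,"y":0,"z":-70,"ax":0,"ay":0,"az":0,"grip":0}]'
python3 - <<'E'
from h import *
import pickle
D={n:get_image(n) for n in("scene","side")}
s=read_state();print(s['eef_pos'],s['tool_rot'],s['force'],s['qpos'])
crop(D["scene"],115,150,285,370,3,"pics/c21.png")
E
```

```text
clock: 14.75
eef_pos: [483.8, -213.7, 74.4]
tool_rot: [-1.571, 0.0, -1.622]
force: [0.1, 0.5, -2.6]
width: 21.6
clock: 15.25
eef_pos: [413.5, -210.0, 74.5]
tool_rot: [-1.572, 0.0, -1.623]
force: [-0.3, 0.4, -3.5]
width: 21.2
[ 413.49846948 -210.03301954   74.50071544] [-1.57248382e+00  7.71610538e-04 -1.62369780e+00] [ 0.0125478  -0.74203431 -2.11322486] [ 0.22656535  0.68433373  0.27050012  2.16588466 -0.51030483  0.35330174
 -0.70157848]
```

View pics/c21.png

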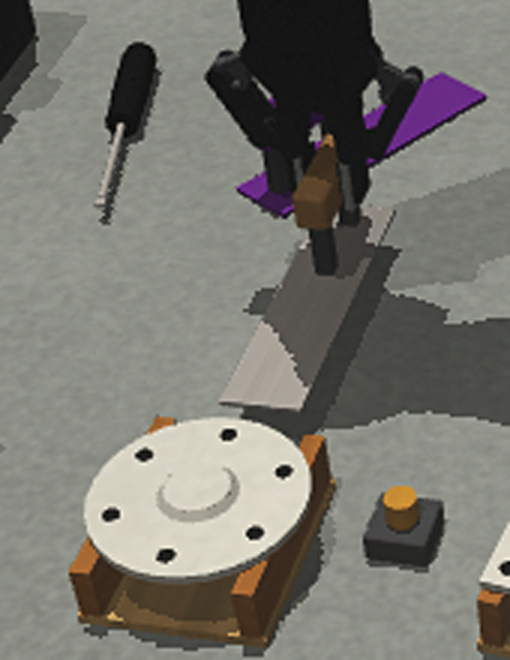

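```bash
python3 -m jog '[{"x":-15,"y":0,"z":0,"ax":0,"ay":0,"az":0,"grip":0},{"x":-40,"y":0,"z":0,"ax":0,"ay":0,"az":0,"grip":0},{"x":-70,"y":0,"z":3,"ax":0,"ay":0,"az":0,"grip":0},{"x":-95,"y":0,"z":6,"ax":0,"ay":0,"az":0,"grip":0},{"x":-110,"y":0,"z":6,"ax":0,"ay":0,"az":0,"grip":0}]'; python3 -m jog '[{"x":0,"y":6,"z":0,"ax":0,"ay":0,"az":0,"grip":0},{"x":0,"y":12,"z":0,"ax":0,"ay":0,"az":0,"grip":0},{"x":0,"y":17,"z":0,"ax":0,"ay":0,"az":0,"grip":0},{"x":0,"y":19,"z":0,"ax":0,"ay":0,"az":0,"grip":0},{"x":0,"y":20,"z":0,"ax":0,"ay":0,"az":0,"grip":0}]';  python3 -m jog '[{"x":0,"y":1,"z":0,"ax":0,"ay":0,"az":0,"grip":0},{"x":0,"y":1,"z":0,"ax":0,"ay":0,"az":0,"grip":0},{"x":0,"y":2,"z":0,"ax":0,"ay":0,"az":0,"grip":0},{"x":0,"y":2,"z":0,"ax":0,"ay":0,"az":0,"grip":0},{"x":0,"y":2,"z":0,"ax":0,"ay":0,"az":0,"grip":0}]'
python3 - <<'E'
from h import *
D={n:get_image(n) for n in("scene","side")}
s=read_state();print(s['eef_pos'],s['tool_rot'],s['force'],s['torque'])
crop(D["scene"],200,140,370,320,4,"pics/c22.png")
crop(D["side"],240,180,440,330,4,"pics/c23.png")
E
```

```text
clock: 15.85
eef_pos: [428.5, -96.8, 74.2]
tool_rot: [-1.57, 0.002, -1.618]
force: [0.6, -0.2, -3.3]
width: 21.1
clock: 16.35
eef_pos: [426.9, -101.4, 53.9]
tool_rot: [-1.571, -0.0, -1.624]
force: [0.2, -0.2, -2.5]
width: 21.0
clock: 16.85
eef_pos: [427.2, -100.6, 52.4]
tool_rot: [-1.571, 0.0, -1.622]
force: [0.1, 0.1, -2.4]
width: 20.9
[ 427.27343267 -100.58707035   52.37108913] [-1.57062541e+00  6.39544418e-06 -1.62198244e+00] [ 0.44737552 -0.44746958 -2.39472   ] [ 0.0087439   0.0860994  -0.00260126]
```

View pics/c22.png

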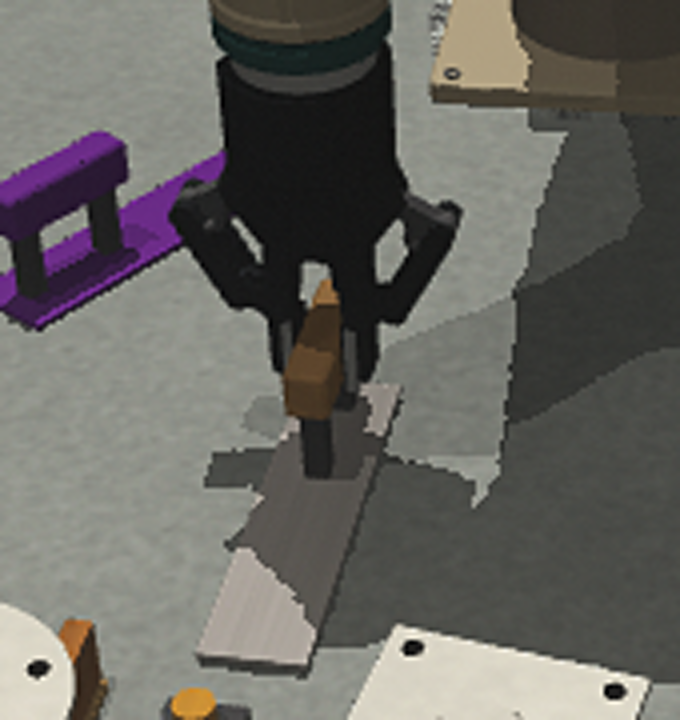

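View pics/c23.png

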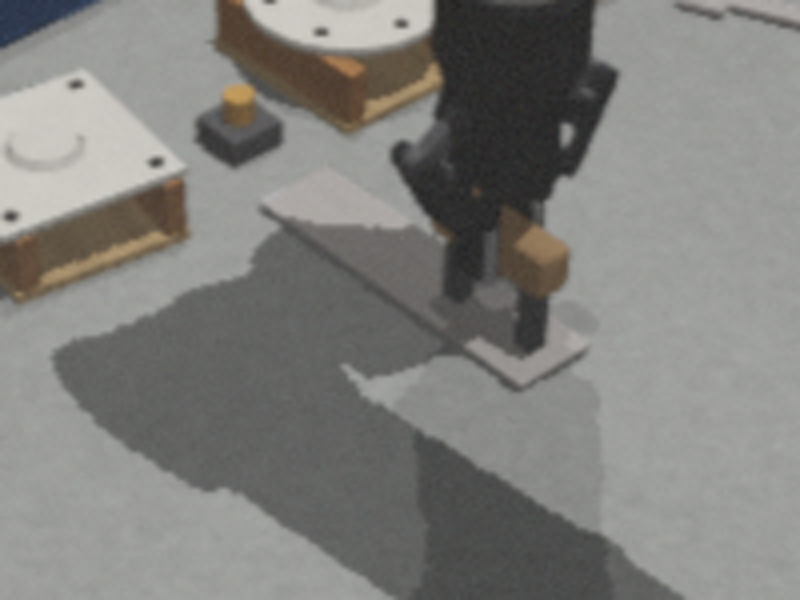

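Blade still hovers about 1–2 mm. I lower gently until the force drops off.

```bash
python3 -m jog '[{"x":0,"y":0.5,"z":0,"ax":0,"ay":0,"az":0,"grip":0},{"x":0,"y":1,"z":0,"ax":0,"ay":0,"az":0,"grip":0},{"x":0,"y":1,"z":0,"ax":0,"ay":0,"az":0,"grip":0},{"x":0,"y":1,"z":0,"ax":0,"ay":0,"az":0,"grip":0},{"x":0,"y":1,"z":0,"ax":0,"ay":0,"az":0,"grip":0}]';python3 -m jog '[{"x":0,"y":0.5,"z":0,"ax":0,"ay":0,"az":0,"grip":0},{"x":0,"y":1,"z":0,"ax":0,"ay":0,"az":0,"grip":0},{"x":0,"y":1,"z":0,"ax":0,"ay":0,"az":0,"grip":0},{"x":0,"y":1,"z":0,"ax":0,"ay":0,"az":0,"grip":0},{"x":0,"y":1,"z":0,"ax":0,"ay":0,"az":0,"grip":0}]'
```

```text
clock: 17.45
eef_pos: [427.2, -100.6, 51.3]
tool_rot: [-1.571, 0.0, -1.622]
force: [0.1, 0.4, -2.1]
width: 21.2
clock: 17.95
eef_pos: [427.2, -100.6, 50.3]
tool_rot: [-1.571, 0.0, -1.622]
force: [-0.5, -0.3, -2.3]
width: 21.2
```

```bash
python3 -m jog '[{"x":0,"y":0.5,"z":0,"ax":0,"ay":0,"az":0,"grip":0},{"x":0,"y":1,"z":0,"ax":0,"ay":0,"az":0,"grip":0},{"x":0,"y":1,"z":0,"ax":0,"ay":0,"az":0,"grip":0},{"x":0,"y":1,"z":0,"ax":0,"ay":0,"az":0,"grip":0},{"x":0,"y":1,"z":0,"ax":0,"ay":0,"az":0,"grip":0}]'; python3 -m jog '[{"x":0,"y":0.5,"z":0,"ax":0,"ay":0,"az":0,"grip":0},{"x":0,"y":0.5,"z":0,"ax":0,"ay":0,"az":0,"grip":0},{"x":0,"y":0.5,"z":0,"ax":0,"ay":0,"az":0,"grip":0}]'
```

```text
clock: 18.45
eef_pos: [427.2, -100.6, 49.3]
tool_rot: [-1.571, 0.0, -1.622]
force: [-1.0, 0.4, -2.8]
width: 21.6
clock: 18.75
eef_pos: [427.2, -100.5, 49.1]
tool_rot: [-1.57, 0.0, -1.622]
force: [-0.8, 1.2, 4.9]
width: 21.3
```

Contact: the force flipped to +4.9 N at TCP z 49.1, matching the pick height. I release and retreat straight up.

```bash
python3 -m jog '[{"x":0,"y":0,"z":0,"ax":0,"ay":0,"az":0,"grip":35},{"x":0,"y":0,"z":0,"ax":0,"ay":0,"az":0,"grip":60},{"x":0,"y":0,"z":0,"ax":0,"ay":0,"az":0,"grip":85},{"x":0,"y":0,"z":0,"ax":0,"ay":0,"az":0,"grip":85},{"x":0,"y":0,"z":0,"ax":0,"ay":0,"az":0,"grip":85}]'; python3 -m jog '[{"x":0,"y":-10,"z":0,"ax":0,"ay":0,"az":0,"grip":85},{"x":0,"y":-35,"z":0,"ax":0,"ay":0,"az":0,"grip":85},{"x":0,"y":-70,"z":0,"ax":0,"ay":0,"az":0,"grip":85},{"x":0,"y":-105,"z":0,"ax":0,"ay":0,"az":0,"grip":85},{"x":0,"y":-130,"z":0,"ax":0,"ay":0,"az":0,"grip":85}]'; python3 -m jog '[{"x":0,"y":0,"z":0,"ax":0,"ay":0,"az":0,"grip":85},{"x":0,"y":0,"z":0,"ax":0,"ay":0,"az":0,"grip":85},{"x":0,"y":0,"z":0,"ax":0,"ay":0,"az":0,"grip":85}]'
python3 - <<'E'
from h import *
D={n:get_image(n) for n in("scene","side")}
for n in D: cv2.imwrite(f"pics/{n}9.png",D[n]["color"][:,:,::-1])
E
```

```text
clock: 19.25
eef_pos: [427.2, -100.6, 48.7]
tool_rot: [-1.571, -0.0, -1.622]
force: [0.6, -0.6, 0.4]
width: 85.2
clock: 19.75
eef_pos: [427.3, -100.8, 181.3]
tool_rot: [-1.569, -0.0, -1.622]
force: [2.1, -0.8, 0.3]
width: 85.1
clock: 20.05
eef_pos: [426.5, -100.2, 178.2]
tool_rot: [-1.572, 0.001, -1.622]
force: [1.0, -0.6, 0.8]
width: 84.9
```

View pics/scene9.png

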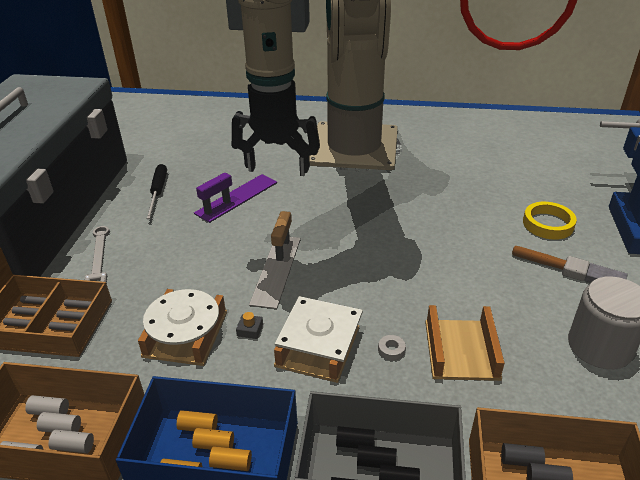

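View pics/side9.png

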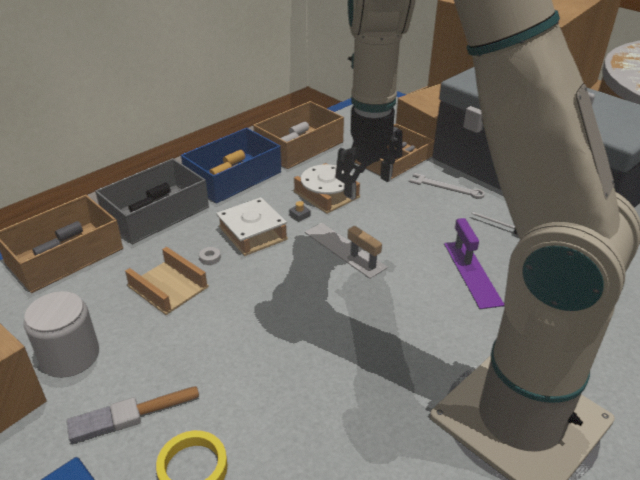

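The cover at scene (181,315) lies flat on the formerly empty stand. The lifter lies flat at (275,270), clear of that stand and of the square stand. The square cover is unmoved at (318,330).

```bash
python3 -c "
from cell import *
print(finish_job())"
```

```text
the job is handed in; nothing more can be done
None
```

I moved the round cover to the empty stand with the lifter, laid the lifter flat on the open bench, and handed the job in at about 20 s of the 61 s. The hand-in gave no verdict.

- **How it went:** I gripped the lifter by its wooden handle and turned it. I slid the blade under the cover between the strips, lifted, carried it level and lowered it onto the empty stand. Then I drew the lifter out and set it down. I kept the gripper off the cover and saw no contact in the pictures.
- **Cover position:** the last measurement, just before I drew the lifter out, put its centre about 2–3 mm from the stand centre. The limit is 20 mm. The final pictures show it flat on the strips.
- **Lifter:** it touched the bench at a tool height of 49.1 mm, the same as when I picked it up. The final pictures show it flat and clear of both stands.
- **Square cover:** it looks unmoved in the pictures, but I did not measure it.
- **What disagreed:** the scene and side cameras differed by 4–8 mm on absolute x. I compared the cover and stand within the same camera view instead, and there they agreed to about 3 mm.

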